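# Press a new battery into an opened phone

### The job

Take the battery out of the bin, lay it label up in the battery bay of the opened phone on the lever press and let it go. Then flip the press's safety catch fully outwards, and only then pull the lever by its ball knob all the way down to its stop, so that its foot presses the battery home. Finish like that, still gripping the knob and holding the lever down, with the battery lying flat in its bay and the catch left flipped; leave the other things on the bench and in the bin where they are.

Things in the scene. Friction and masses are not known exactly. Their poses are not given: they have to be found in the camera images.
- battery_center (a point): Replacement phone battery: dark flat block 66 long (its x) x 40 wide (its y) x 14 thick (its z) with a grey label on top, about 60 g, lying label up in the grey open bin. Point: its centre, 7 above its underside. Turned half round about z it serves just as well.
- bin: Grey open parts bin, fixed, 180 (its x) x 230 (its y), 40 high, walls and floor 4 thick. Origin: centre of its underside, on the bench. It holds the battery in one half (in y) and the round speaker module in the other.
- bay (a point): Battery bay of the opened black phone fixed on the lever press; point: centre of its floor, 21 above the bench. Press axes: x from the press's front to its lever pivot, y left, z up. Bay 72 (x) x 46 (y) inside; ribs 4 wide, 5 high round it, 40 open midway along both long sides for fingers. Phone flat around it (y -37 to 37), bed 3 lower (y -100 to 100). Nothing above it while the lever is up.
- lever_pivot (a point): Pivot axis of the press lever, along the press's y; in the axes of bay it lies at x +95, y 0, z +54 (75 above the bench), between two grey cheeks. Has the press's axes.
- lever_knob: Black ball knob, 32 dia, on the free end of the press lever. Origin: the ball's centre, 175 from the pivot axis. Lever up: 239 above the bench and 155 beyond the bay (x). Lever fully down: 75 above the bench and 80 on the robot's side of the bay. The steel shaft is 14 thick.
- lever (a joint): Press lever angle, rad: 0 = up, leaning 20 degrees back away from the robot; grows as the knob is pulled towards the robot and down; 1.92 = level, at its stop. A spring lifts it when let go; holding it fully down takes about 8 N at the knob. A pin on its left side meets the catch's bar, so it stops at about 0.06 rad unless the catch is flipped.
- foot: Round rubber pressing foot, 24 dia, sprung (900 N/m), under the lever 95 from its pivot axis. It meets the battery lying in the bay at lever 1.84 rad and presses it with about 7 N at the stop. Origin: on the lever's axis, 50 above the face of the foot.
- catch_pivot (a point): Pivot of the safety catch, its axis along the press's x, on a grey post left of the lever; in the axes of bay at x +105, y +80, z +120 (141 above the bench). Has the press's axes.
- catch_tip (a point): Top end of the catch's steel handle, a bar 10 thick (press x) x 14 wide, 70 from the pivot to this end; upright when the catch is on (211 above the bench). At right angles to it the catch's other arm, a bar 58 long, 12 high, reaches towards the lever in front of its pin. This point's z points along the handle, outwards.
- catch (a joint): Safety catch angle, rad: 0 to 0.15 = on, handle upright, bar across the lever's pin; grows as the handle is tipped outwards, to the press's left (+y), lifting the bar; 1.4 = fully flipped, at its stop, handle nearly level. Light friction (0.035 N m): it stays where it is left.
- speaker: Bystander: round steel loudspeaker module, 30 dia x 12 high, in the bin with the battery (mm). Origin: about its underside or, for the lying tools, along its axis.
- screwdriver: Bystander: screwdriver with blue handle, 150 long, lying between press and bin (mm). Origin: about its underside or, for the lying tools, along its axis.
- jar: Bystander: small clear jar with white lid, 40 dia x 45 high, at the back in the middle (mm). Origin: about its underside or, for the lying tools, along its axis.
- dish: Bystander: shallow steel dish, 80 dia x 22 high, at the left of the mat (mm). Origin: about its underside or, for the lying tools, along its axis.
- flux: Bystander: white bottle with black cap, 44 dia x 100 high, at the right of the mat (mm). Origin: about its underside or, for the lying tools, along its axis.
Not all that is in view belongs to the job. Of the things like the part that bears battery_center, leave any that is red; of the rest the smaller one is meant.

How it is judged:
By the outcome, as a careful person would: the job done as asked, in the order asked, and still so for the second after the job is handed in, while the arm keeps its last pose, push and grip.
It also fails if it takes over 67 s, if anything falls off the work surface, if the arm or the gripper's body presses on something with over 40 N, if the wrist force passes 120 N, or if a joint passes its speed limit or range.

### The arm

A 6-joint arm with a two-finger parallel gripper is mounted at the origin on the work surface. World frame = base frame: x ahead of the robot, y to its left, z up, the work surface at z = 0. Lengths are in m, angles in rad, forces in N, time in s.
With the tool pointing down it reaches from about 0.35 to 0.775 m from the base axis. Payload 5.5 kg.
Tool frame: the origin (TCP) lies on the centre line of the jaws, within the pads' length; the fingertips stand 17 mm ahead of it and the grasp point (between the pads) lies 2 mm behind it; z points along the fingers, y is the direction in which the jaws open and shut (so a half turn about z gives the same grasp; the last joint's range is limited). The gripper opens to 85 mm and grips with 20 to 120 N. Pads are 22 mm wide; open, the fingers measure 114 mm over their backs; the gripper's body (76 mm by 85 mm) begins 54 mm behind the grasp point. The pads swing forward as they close: fully open they stand 13 mm farther back than shut.
Start: joints at [-0.14, 0.313, 0.046, 1.304, 0, 1.431], TCP at [0.575, -0, 0.248] pointing down, gripper open.
Joint ranges: [-2.76, 2.76], [-0.86, 1.69], [-1.03, 1.26], [-2.2, 2.34], [-1.47, 1.5], [-3.14, 3.14]. Speed limits (rad/s): [2.57, 2.57, 3.14, 3.14, 3.14, 3.14].

### API

Orientations are given as a unit quaternion [w, x, y, z].
In Python, from workcell import env gives the robot as it stands.
- The arm moves only by the tool servo_tool, never from a script. Its argument "increments" is a list of rows, each an object of numbers: "claw": the closure, from 0 (fully open) to 1 (shut); "x", "y", "z": the shift along the world's x, y, z in units of 25 mm (1.0 is 25 mm); "ax", "ay", "az": the turn, a rotation vector about the world's x, y, z in units of 8 degrees (1.0 is 8 degrees). A call has 1 to 5 rows; each row shifts and turns the commanded pose from where the row before left it; what a row does not reach is not made up. A row lasts 1/10 s, in which the tool goes at most 50 mm and 8.59 degrees, less where a joint would pass 70% of its speed; a pose out of reach is approached as far as the arm can. A call is refused whole if a number of a shift passes 1 or a number of a turn 1, either way. A call with a gripper value outside its range is refused whole. The fingers move at their own pace and stop on an object; "newtons" is the grip in N (left out, the last holds). Time passes only in rows, so rows that do not move let the fingers close. It gives the time, the measured TCP pose, the force and the opening at its end, in the units of the state.
- env.get_state(): the state, without advancing time (a new reading comes with each control period).
- env.read_camera(name): name is "scene" or "side" or "wrist"; returns the picture (480x640x3 uint8, red, green, blue); there is no depth.
- env.calibration(name): a dict with "K" (3x3 intrinsics, pixels), "world_to_cam" (4x4, takes a point from world to camera coordinates). Camera axes: x right, y down, z forward; pixel columns grow to the right and rows downward; lengths in m; the calibration is good to about 2 mm. A picture is of the moment at which its call begins: read the wrist's pose just before it. calibration takes no time and is no camera call; for the wrist camera it gives the pose at the moment of the call.
- env.hand_in(): hands the job in, once; it reports no verdict.
The state is a dict: "clock": time; "joint_pos": joint angles; "qvel": joint speeds; "tau": joint torques, N m; "tcp_pos": TCP position; "orientation": TCP orientation; "wrist_force": force on the tool from outside, world axes, zero at the start; "ft_torque": the same for the moment, N m; "finger_gap": finger opening in m.
Only numpy, scipy, OpenCV 4.12 (cv2) and the standard library are available. Lean on these libraries where they do the work, as an engineer would, in place of code of your own. Each camera call takes 0.05 s, during which the arm holds its last target.

## Working session

There is one attempt and no reset: what is moved stays moved. The work goes in short steps, Python scripts to look and compute and a tool call to move; the robot and the scene stay as the last step left them, time stands still between calls to the robot, and variables do not carry over. Pictures are saved under pics/ and viewed, and the job is handed in when it is done.

Besides the shell and the picture viewer there is one more tool, called after "Emit:" as name([rows], argument=value, ...), one row to a line, values as JSON. servo_tool: Moves the arm, as the interface text tells. Its arguments: {"type":"object","properties":{"increments":{"type":"array"},"newtons":{"type":"number"}},"required":["increments"]}

```bash
ls; mkdir -p pics; python3 - <<'E'
from workcell import env
import cv2
print(env.get_state())
for n in ["scene","side","wrist"]:
    im=env.read_camera(n); cv2.imwrite(f"pics/{n}0.png",im[:,:,::-1])
    c=env.calibration(n); print(n,c)
E
```

```text
pics
{'clock': 0.0, 'joint_pos': array([-1.39599175e-01,  3.14011351e-01,  4.49288913e-02,  1.30358420e+00,
       -2.49349329e-05,  1.43122798e+00]), 'qvel': array([ 0.0005333 ,  0.00123269,  0.00248293, -0.00060486, -0.00051586,
       -0.00018924]), 'tau': array([-2.90074182e-03, -4.80629075e+01,  2.98531097e+01,  1.95313990e-02,
       -3.83516899e-04, -4.27451073e-05]), 'tcp_pos': array([5.74501743e-01, 5.37266833e-05, 2.47382128e-01]), 'orientation': array([-7.39330090e-04,  7.07117364e-01,  7.07095580e-01, -5.72785997e-04]), 'wrist_force': array([ 0.5631171 , -0.61154143, -0.01150683]), 'ft_torque': array([ 0.00234523, -0.0248211 , -0.01787161]), 'finger_gap': 0.08533260278747361}
scene {'K': array([[604.62984824,   0.        , 333.86035598],
       [  0.        , 604.62984824, 239.79628308],
       [  0.        ,   0.        ,   1.        ]]), 'world_to_cam': array([[-0.46722544,  0.88407679, -0.01042165,  0.28739664],
       [ 0.75165517,  0.39098037, -0.53117686, -0.38552367],
       [-0.46552647, -0.25601283, -0.84719687,  1.85726779],
       [ 0.        ,  0.        ,  0.
[... 278 characters left out ...]
0.24881736, -0.64283071, -0.72447125,  0.26203716],
       [ 0.2784086 ,  0.66895742, -0.68919128,  1.49589569],
       [ 0.        ,  0.        ,  0.        ,  1.        ]])}
wrist {'K': array([[419.4115828 ,   0.        , 314.83848189],
       [  0.        , 419.4115828 , 245.49819176],
       [  0.        ,   0.        ,   1.        ]]), 'world_to_cam': array([[ 9.99998928e-01,  2.28000048e-04, -1.44649143e-03,
        -5.73775620e-01],
       [ 6.03738297e-04, -9.64135166e-01,  2.65411034e-01,
        -3.41763234e-02],
       [-1.33409952e-03, -2.65411623e-01, -9.64134270e-01,
         3.79009970e-01],
       [ 0.00000000e+00,  0.00000000e+00,  0.00000000e+00,
         1.00000000e+00]])}
```

View pics/scene0.png

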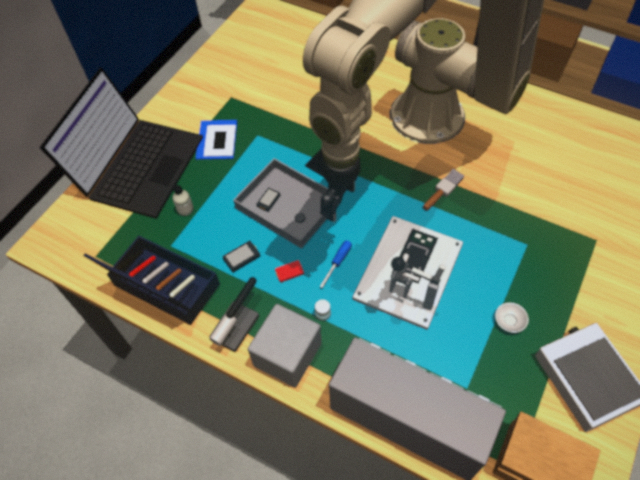

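View pics/side0.png

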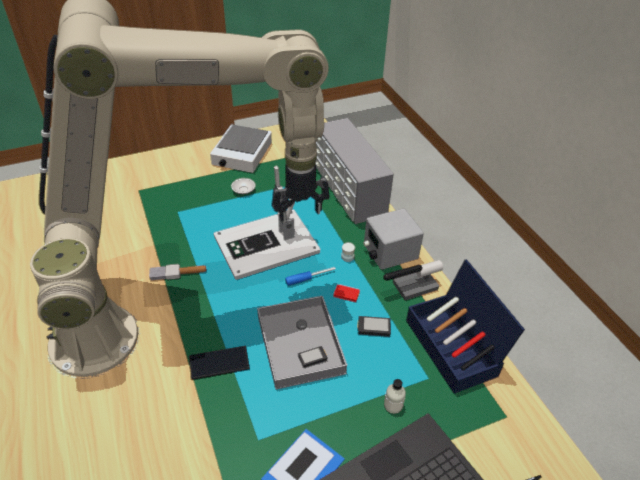

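View pics/wrist0.png

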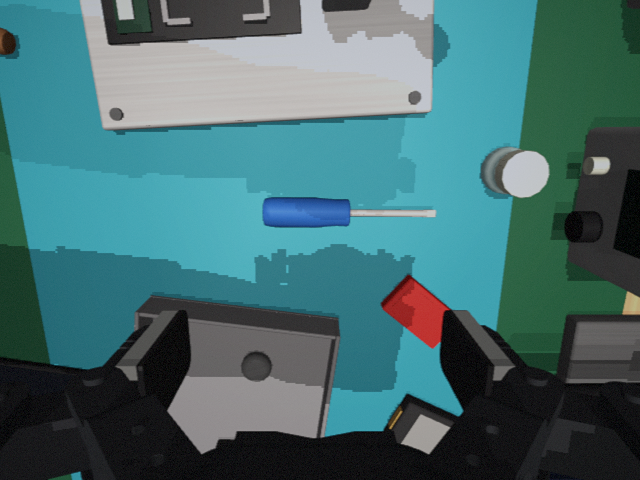

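Scene view: the candidates are the battery in the bin (scene 269,198; side 313,356), a larger grey-labelled one on the mat (scene 241,256; side 375,326) and a red one (scene 289,271; side 346,293). I choose the one in the bin and check it in a close crop.

```bash
python3 - <<'E'
import cv2,numpy as np
s=cv2.imread("pics/scene0.png"); d=cv2.imread("pics/side0.png")
a=cv2.resize(s[150:290,225:325],None,fx=4,fy=4,interpolation=cv2.INTER_CUBIC)
b=cv2.resize(d[290:390,250:400],None,fx=4,fy=4,interpolation=cv2.INTER_CUBIC)
o=np.zeros((560,1000,3),np.uint8);o[:560,:400]=a;o[:400,400:]=b
cv2.imwrite("pics/crop1.png",cv2.resize(o,(800,448)))
cv2.imwrite("pics/crop2.png",cv2.resize(d[155:285,205:330],None,fx=4.6,fy=4.6,interpolation=cv2.INTER_CUBIC))
cv2.imwrite("pics/crop3.png",cv2.resize(s[205:335,345:470],None,fx=4.6,fy=4.6,interpolation=cv2.INTER_CUBIC))
E
```

```text
(no output)
```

View pics/crop1.png

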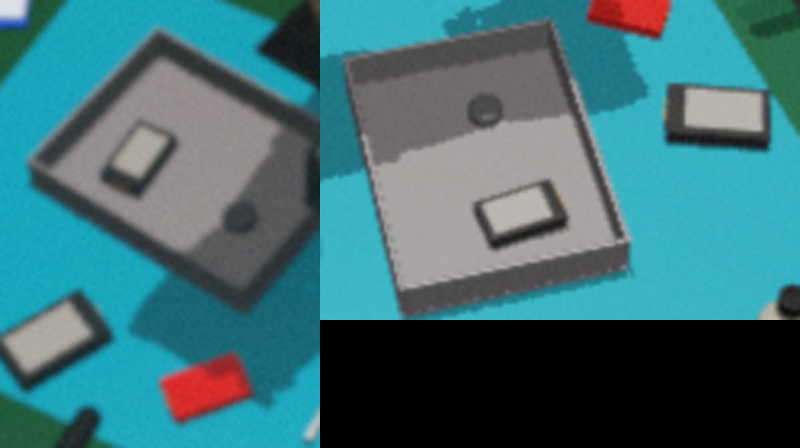

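View pics/crop2.png

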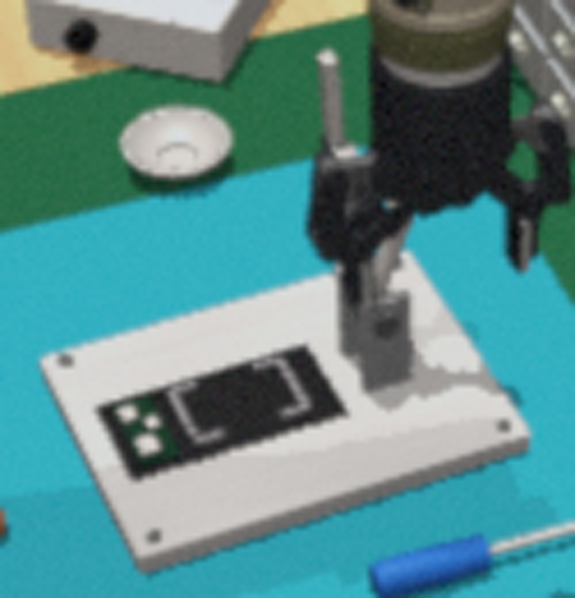

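View pics/crop3.png

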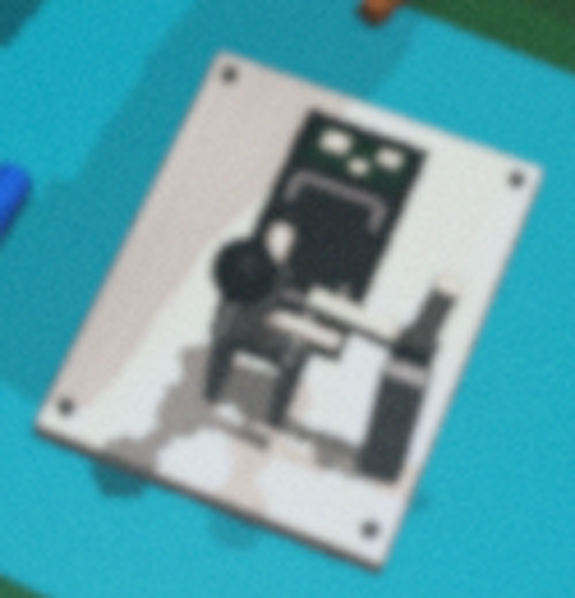

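Crop: the battery in the bin (side ≈312,356) is clearly smaller than the one on the mat, so the choice stands. Now I'll triangulate roughly.

```bash
cat > h.py <<'E'
from workcell import env
import cv2,numpy as np
def ray(c,u,v):
    K=c["K"];T=c["world_to_cam"];R=T[:3,:3];t=T[:3,3]
    return -R.T@t, R.T@np.linalg.solve(K,[u,v,1.])
def onz(c,u,v,z):
    o,d=ray(c,u,v); return o+d*(z-o[2])/d[2]
def proj(c,p):
    T=c["world_to_cam"];q=c["K"]@(T[:3,:3]@np.asarray(p,float)+T[:3,3]);return q[:2]/q[2]
def tri(*obs):
    A=np.zeros((3,3));b=np.zeros(3)
    for c,u,v in obs:
        o,d=ray(c,u,v);d=d/np.linalg.norm(d);M=np.eye(3)-np.outer(d,d);A+=M;b+=M@o
    return np.linalg.solve(A,b)
E
python3 - <<'E'
from h import *
np.set_printoptions(precision=4,suppress=True)
S=env.calibration("side");C=env.calibration("scene")
print("bat side",onz(S,312.2,355.9,.018))
# scene crop1: u=225+x/3.2, v=150+y/3.2
print("bat scene",onz(C,225+143/3.2,150+151/3.2,.018))
print("sp", onz(C,225+240/3.2,150+216/3.2,.016), onz(S,250+(485-320)/3.2,290+108/3.2,.016))
for p in [(66,360),(503,426),(153,537)]: print("hole side",onz(S,205+p[0]/4.6,155+p[1]/4.6,.018))
for p in [(229,75),(516,179),(370,529),(66,406)]: print("hole scene",onz(C,345+p[0]/4.6,205+p[1]/4.6,.018))
for p in [(97,406),(303,346),(348,414),(135,480)]: print("phone side",onz(S,205+p[0]/4.6,155+p[1]/4.6,.021))
for p in [(160,30),(30,165),(246,308)]:print("bin top scene",onz(C,225+p[0]/3.2,150+p[1]/3.2,.04))
for p in [(345,58),(552,20),(630,240),(398,290)]:print("bin top side",onz(S,250+(p[0]-320)/3.2,290+p[1]/3.2,.04))
# catch tip: side crop2 (328,55); scene crop3 (447,283)
print("tip",tri((S,205+328/4.6,155+55/4.6),(C,345+447/4.6,205+283/4.6)))
E
```

```text
bat side [ 0.5028 -0.2657  0.018 ]
bat scene [ 0.5037 -0.2596  0.018 ]
sp [ 0.523  -0.1523  0.016 ] [ 0.515  -0.1601  0.016 ]
hole side [0.4052 0.2548 0.018 ]
hole side [0.6531 0.0915 0.018 ]
hole side [0.4129 0.0788 0.018 ]
hole scene [0.4172 0.0811 0.018 ]
hole scene [0.4067 0.2562 0.018 ]
hole scene [0.6457 0.2687 0.018 ]
hole scene [0.655  0.0935 0.018 ]
phone side [0.4118 0.2017 0.021 ]
phone side [0.5558 0.2078 0.021 ]
phone side [0.5619 0.1355 0.021 ]
phone side [0.4159 0.1277 0.021 ]
bin top scene [ 0.3957 -0.3046  0.04  ]
bin top scene [ 0.5732 -0.3269  0.04  ]
bin top scene [ 0.6125 -0.0944  0.04  ]
bin top side [ 0.4191 -0.087   0.04  ]
bin top side [ 0.5946 -0.1111  0.04  ]
bin top side [ 0.5654 -0.3351  0.04  ]
bin top side [ 0.3872 -0.3121  0.04  ]
tip [0.6005 0.2655 0.2093]
```

Emit:
servo_tool([
  {"z": 0.5, "y": 0.4, "x": -0.2, "az": 1},
  {"z": 0.5, "y": 0.6, "x": -0.2, "az": 1},
  {"z": 0.5, "y": 0.7, "x": -0.2, "az": 1},
  {"z": 0.5, "y": 0.7, "x": -0.2, "az": 1},
  {"y": 0.7, "x": -0.2, "az": 1},
])

```text
schema error: expected keys claw, x, y, z, ax, ay, az
```

Emit:
servo_tool([
  {"y": 0.7, "x": -0.2, "az": 1},
  {"y": 0.7, "x": -0.2, "az": 1},
  {"y": 0.7, "x": -0.2, "az": 1},
  {"y": 0.7, "x": -0.2, "az": 1},
  {"y": 0.6, "az": 1},
])

```text
schema error: expected keys claw, x, y, z, ax, ay, az
```

Emit:
servo_tool([
  {"y": 0.3, "az": 1},
  {"az": 0.25},
  {},
  {},
])

```text
schema error: expected keys claw, x, y, z, ax, ay, az
```

```bash
cat > look.py <<'E'
from h import *
import sys,pickle
n=sys.argv[1]
s=env.get_state();c=env.calibration("wrist")
im=env.read_camera("wrist");cv2.imwrite(f"pics/{n}.png",im[:,:,::-1])
pickle.dump(c,open(f"{n}.pkl","wb"))
print(s["clock"],s["tcp_pos"],s["orientation"],s["joint_pos"],s["wrist_force"],s["finger_gap"])
E
python3 look.py press1
```

```text
0.15 [5.74638606e-01 4.65549794e-05 2.47593347e-01] [-5.71185834e-04  7.07116638e-01  7.07096564e-01 -4.28309312e-04] [-1.39592310e-01  3.13858172e-01  4.52323063e-02  1.30359833e+00
  3.43923762e-06  1.43123240e+00] [-0.25442985  0.50199728 -0.84116817] 0.08509534827974105
```

View pics/press1.png

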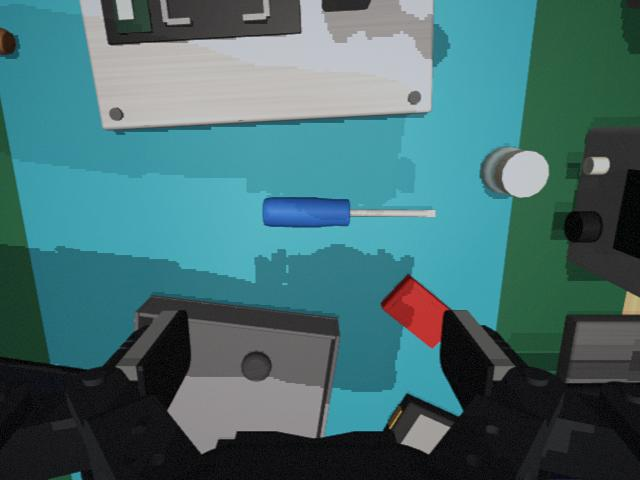

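All keys are needed in each row.

Emit:
servo_tool([
  {"claw": 0, "x": -0.2, "y": 0.4, "z": 0.5, "ax": 0, "ay": 0, "az": 1},
  {"claw": 0, "x": -0.2, "y": 0.6, "z": 0.5, "ax": 0, "ay": 0, "az": 1},
  {"claw": 0, "x": -0.2, "y": 0.7, "z": 0.5, "ax": 0, "ay": 0, "az": 1},
  {"claw": 0, "x": -0.2, "y": 0.7, "z": 0.5, "ax": 0, "ay": 0, "az": 1},
  {"claw": 0, "x": -0.2, "y": 0.7, "z": 0, "ax": 0, "ay": 0, "az": 1},
])

```text
clock: 0.7
tcp_pos: [0.5505, 0.0781, 0.3001]
orientation: [0.001, 0.42, 0.907, 0.001]
wrist_force: [0.5, -0.0, 0.0]
finger_gap: 0.0851
```

Emit:
servo_tool([
  {"claw": 0, "x": -0.2, "y": 0.7, "z": 0, "ax": 0, "ay": 0, "az": 1},
  {"claw": 0, "x": -0.2, "y": 0.7, "z": 0, "ax": 0, "ay": 0, "az": 1},
  {"claw": 0, "x": -0.2, "y": 0.7, "z": 0, "ax": 0, "ay": 0, "az": 1},
  {"claw": 0, "x": -0.2, "y": 0.7, "z": 0, "ax": 0, "ay": 0, "az": 1},
  {"claw": 0, "x": 0, "y": 0.6, "z": 0, "ax": 0, "ay": 0, "az": 1},
])

```text
clock: 1.2
tcp_pos: [0.5293, 0.1634, 0.2983]
orientation: [-0.0, 0.084, 0.996, 0.0]
wrist_force: [0.3, -0.3, -0.7]
finger_gap: 0.0855
```

Emit:
servo_tool([
  {"claw": 0, "x": 0, "y": 0.3, "z": 0, "ax": 0, "ay": 0, "az": 1},
  {"claw": 0, "x": 0, "y": 0, "z": 0, "ax": 0, "ay": 0, "az": 0.25},
  {"claw": 0, "x": 0, "y": 0, "z": 0, "ax": 0, "ay": 0, "az": 0},
  {"claw": 0, "x": 0, "y": 0, "z": 0, "ax": 0, "ay": 0, "az": 0},
])

```text
clock: 1.6
tcp_pos: [0.5299, 0.1699, 0.2981]
orientation: [-0.0, 0.001, 1.0, 0.0]
wrist_force: [0.4, 0.9, -0.9]
finger_gap: 0.0854
```

```bash
python3 look.py press1
```

```text
1.6 [0.5299174  0.16994268 0.29814628] [-2.07943786e-04  5.41281384e-04  9.99999832e-01  6.71240867e-06] [1.66037149e-01 2.68968254e-01 1.06885489e-01 1.40912147e+00
 8.21969395e-05 1.67119695e-01] [ 0.4369511   0.94341716 -0.87863338] 0.08535776189430455
```

View pics/press1.png

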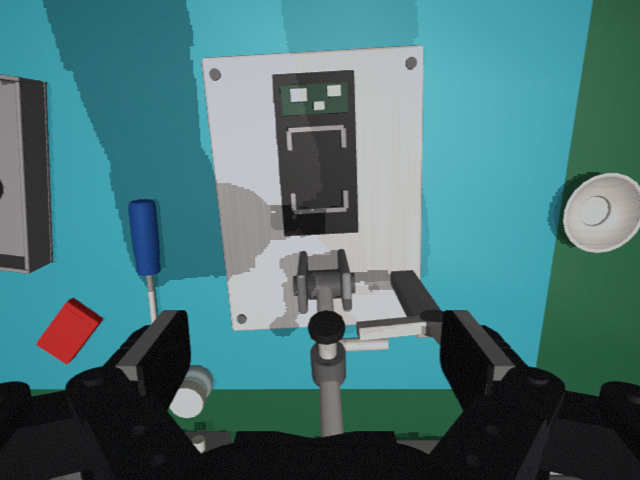

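Wrist view from above the press: bay ribs span roughly x 287–350, y 126–212; cheeks near (326,280), foot at (327,327), catch bar at (390,328).

```bash
python3 - <<'E'
import cv2
d=cv2.imread("pics/press1.png")
cv2.imwrite("pics/crop4.png",cv2.resize(d[110:230,265:385],None,fx=5,fy=5,interpolation=cv2.INTER_CUBIC))
E
```

```text
(no output)
```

View pics/crop4.png

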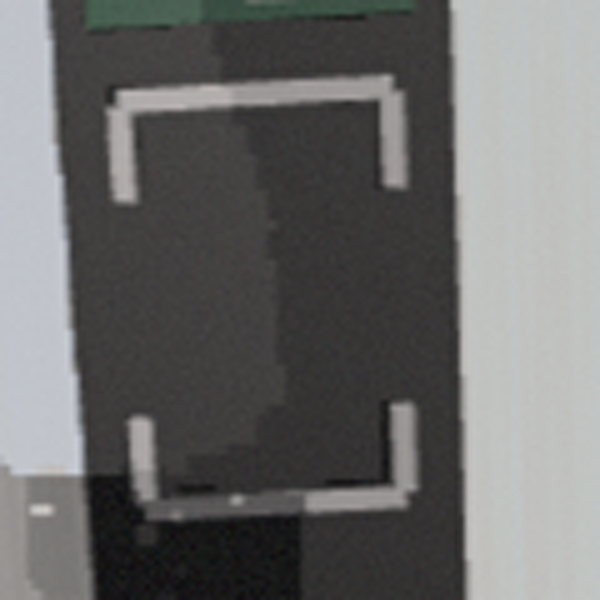

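```bash
python3 - <<'E'
from h import *
import pickle
np.set_printoptions(precision=4,suppress=True)
c=pickle.load(open("press1.pkl","rb"))
P=[onz(c,265+x/5,110+y/5,.026)[:2] for x,y in [(133,109),(383,98),(390,488),(155,497)]]
print(P,np.mean(P,0),[np.linalg.norm(P[i]-P[(i+1)%4]) for i in range(4)])
H=[onz(c,x,y,.018)[:2] for x,y in [(215,74),(411,63),(242,319)]]
print(H); d=H[2]-H[0];print(np.degrees(np.arctan2(d[1],d[0])));d=H[1]-H[0];print(np.degrees(np.arctan2(-d[0],d[1])))
d=P[3]-P[0];print(np.degrees(np.arctan2(d[1],d[0])));d=P[2]-P[1];print(np.degrees(np.arctan2(d[1],d[0])))
d=P[1]-P[0];print(np.degrees(np.arctan2(-d[0],d[1])))
for th in (2,3):
  a=np.radians(th);R=np.array([[np.cos(a),-np.sin(a)],[np.sin(a),np.cos(a)]])
  b=np.mean(P,0)
  for n,p in dict(cp=(.105,.08,.141),tip=(.105,.08,.211),knob=(.155,0,.239),piv=(.095,0,.075)).items():
    w=np.r_[b+R@p[:2],p[2]]; print(th,n,w,proj(c,w),proj(env.calibration("scene"),w),proj(env.calibration("side"),w))
E
```

```text
[array([0.4636, 0.1492]), array([0.4617, 0.195 ]), array([0.534 , 0.1975]), array([0.5357, 0.1523])] [0.4987 0.1735] [np.float64(0.045826886544633565), np.float64(0.07226995749516421), np.float64(0.04520728802433309), np.float64(0.0721088052980936)]
[array([0.4132, 0.0803]), array([0.4042, 0.2568]), array([0.6543, 0.0935])]
3.114754047916527
2.9331465531034473
2.4776465889998773
1.985990627079609
2.3832143338557112
2 cp [0.6009 0.2571 0.141 ] [432.2002 324.7722] [434.8161 279.6472] [278.264  186.9648]
2 tip [0.6009 0.2571 0.211 ] [464.8325 378.9425] [438.9768 264.5542] [277.5796 168.191 ]
2 knob [0.6537 0.1789 0.239 ] [330.2445 493.2579] [397.653  262.4065] [304.0714 171.6992]
2 piv [0.5937 0.1768 0.075 ] [322.0539 284.0826] [401.8479 276.7668] [285.5558 220.4454]
3 cp [0.5994 0.2589 0.141 ] [434.7475 322.9423] [435.7778 279.4596] [277.6065 186.732 ]
3 tip [0.5994 0.2589 0.211 ] [468.1439 376.6894] [439.9805 264.361 ] [276.9037 167.9601]
3 knob [0.6535 0.1816 0.239 ] [335.1934 493.083 ] [398.8175 262.8664] [303.6864 171.169 ]
3 piv [0.5936 0.1785 0.075 ] [323.9246 284.0048] [402.4815 277.0204] [285.3443 220.1075]
```

Emit:
servo_tool([
  {"claw": 0, "x": 0, "y": -0.5, "z": 0, "ax": 0, "ay": 0, "az": 0},
  {"claw": 0, "x": 0, "y": -1, "z": 0, "ax": 0, "ay": 0, "az": 0},
  {"claw": 0, "x": 0, "y": -1, "z": 0, "ax": 0, "ay": 0, "az": 0},
  {"claw": 0, "x": 0, "y": -1, "z": 0, "ax": 0, "ay": 0, "az": 0},
  {"claw": 0, "x": 0, "y": -1, "z": 0, "ax": 0, "ay": 0, "az": 0},
])

```text
clock: 2.15
tcp_pos: [0.5298, 0.0556, 0.2984]
orientation: [0.0, 0.001, 1.0, -0.0]
wrist_force: [1.1, -0.5, -0.3]
finger_gap: 0.0854
```

Emit:
servo_tool([
  {"claw": 0, "x": 0, "y": -1, "z": 0, "ax": 0, "ay": 0, "az": 0},
  {"claw": 0, "x": 0, "y": -1, "z": 0, "ax": 0, "ay": 0, "az": 0},
  {"claw": 0, "x": 0, "y": -1, "z": 0, "ax": 0, "ay": 0, "az": 0},
  {"claw": 0, "x": 0, "y": -1, "z": 0, "ax": 0, "ay": 0, "az": 0},
  {"claw": 0, "x": 0, "y": -1, "z": 0, "ax": 0, "ay": 0, "az": 0},
])

```text
clock: 2.65
tcp_pos: [0.5295, -0.0696, 0.2984]
orientation: [0.0, 0.001, 1.0, -0.0]
wrist_force: [0.6, -1.2, 0.2]
finger_gap: 0.0852
```

Emit:
servo_tool([
  {"claw": 0, "x": 0.1, "y": -1, "z": -0.4, "ax": 0, "ay": 0, "az": 0},
  {"claw": 0, "x": 0.1, "y": -1, "z": -0.4, "ax": 0, "ay": 0, "az": 0},
  {"claw": 0, "x": 0.1, "y": -1, "z": -0.4, "ax": 0, "ay": 0, "az": 0},
  {"claw": 0, "x": 0.1, "y": -1, "z": -0.4, "ax": 0, "ay": 0, "az": 0},
  {"claw": 0, "x": 0, "y": -1, "z": -0.4, "ax": 0, "ay": 0, "az": 0},
])

```text
clock: 3.15
tcp_pos: [0.5395, -0.1946, 0.2479]
orientation: [0.0, 0.001, 1.0, -0.0]
wrist_force: [-0.3, 0.6, 0.3]
finger_gap: 0.0858
```

Emit:
servo_tool([
  {"claw": 0, "x": 0, "y": -1, "z": 0, "ax": 0, "ay": 0, "az": 0},
  {"claw": 0, "x": 0, "y": -1, "z": 0, "ax": 0, "ay": 0, "az": 0},
  {"claw": 0, "x": 0, "y": -0.8, "z": 0, "ax": 0, "ay": 0, "az": 0},
  {"claw": 0, "x": 0, "y": 0, "z": 0, "ax": 0, "ay": 0, "az": 0},
  {"claw": 0, "x": 0, "y": 0, "z": 0, "ax": 0, "ay": 0, "az": 0},
])

```text
clock: 3.65
tcp_pos: [0.5396, -0.263, 0.2482]
orientation: [-0.0, 0.001, 1.0, 0.0]
wrist_force: [0.4, -0.2, 0.7]
finger_gap: 0.0852
```

```bash
python3 look.py bin1
```

```text
3.65 [ 0.53957598 -0.26304321  0.24818899] [-1.57244509e-04  7.31956786e-04  9.99999652e-01  3.68224307e-04] [-5.87475852e-01  3.63781191e-01  1.17582509e-01  1.32526727e+00
  4.39158358e-04 -5.86012085e-01] [ 0.40517008 -0.18890491  0.67029544] 0.08517065451101938
```

View pics/bin1.png

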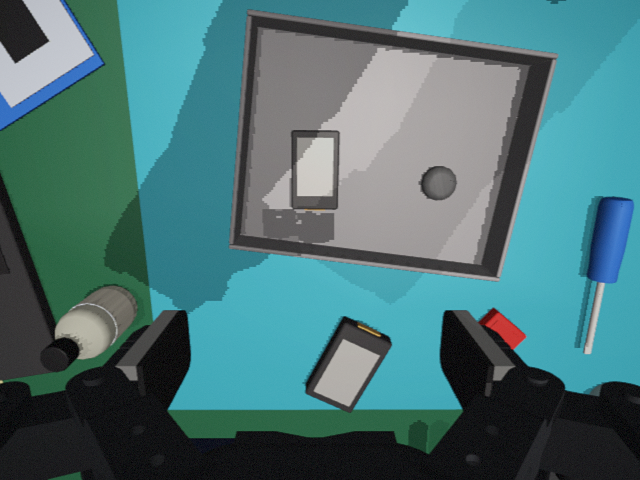

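```bash
python3 - <<'E'
import cv2
d=cv2.imread("pics/bin1.png")
cv2.imwrite("pics/crop5.png",cv2.resize(d[115:225,265:365],None,fx=5,fy=5,interpolation=cv2.INTER_CUBIC))
E
```

```text
(no output)
```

View pics/crop5.png

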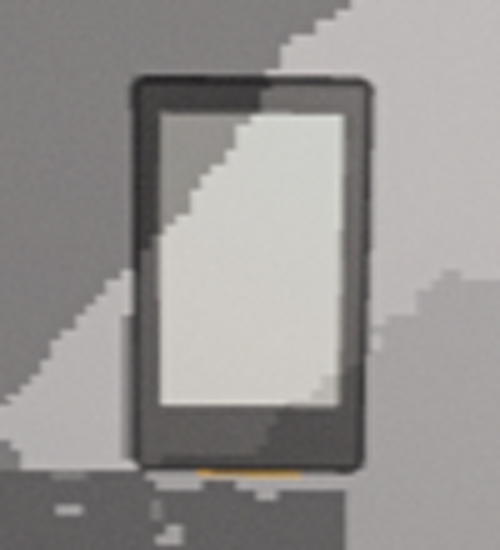

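```bash
python3 - <<'E'
from h import *
import pickle
np.set_printoptions(precision=4,suppress=True)
c=pickle.load(open("bin1.pkl","rb"))
P=[onz(c,265+x/5,115+y/5,.018)[:2] for x,y in [(132,76),(372,77),(364,471),(134,470)]]
print(P,np.mean(P,0),[np.linalg.norm(P[i]-P[(i+1)%4]) for i in range(4)])
for i,j in((0,3),(1,2)):
  d=P[j]-P[i];print(np.degrees(np.arctan2(d[1],d[0])))
d=P[1]-P[0];print(np.degrees(np.arctan2(-d[0],d[1])))
B=[onz(c,x,y,.04)[:2] for x,y in [(248,11),(556,56),(500,280),(231,246)]]
print(B)
E
```

```text
[array([ 0.4719, -0.2815]), array([ 0.4721, -0.2422]), array([ 0.5375, -0.2426]), array([ 0.5373, -0.2822])] [ 0.5047 -0.2621] [np.float64(0.039318036065997326), np.float64(0.065384185471427), np.float64(0.03957691558181919), np.float64(0.06537011816059654)]
-0.6173448832956442
-0.39042336346781054
-0.3020221054670717
[array([ 0.3895, -0.3101]), array([ 0.4195, -0.0849]), array([ 0.5942, -0.1059]), array([ 0.5641, -0.3317])]
```

Emit:
servo_tool([
  {"claw": 0.3, "x": -0.4, "y": 0.04, "z": -0.5, "ax": 0, "ay": 0, "az": -0.05},
  {"claw": 0.3, "x": -0.5, "y": 0, "z": -1, "ax": 0, "ay": 0, "az": 0},
  {"claw": 0.3, "x": -0.5, "y": 0, "z": -1, "ax": 0, "ay": 0, "az": 0},
  {"claw": 0.3, "x": 0, "y": 0, "z": -1, "ax": 0, "ay": 0, "az": 0},
  {"claw": 0.3, "x": 0, "y": 0, "z": -1, "ax": 0, "ay": 0, "az": 0},
], newtons=40)

```text
clock: 4.2
tcp_pos: [0.5048, -0.2603, 0.1355]
orientation: [0.0, 0.003, 1.0, -0.0]
wrist_force: [-0.2, -0.4, 1.3]
finger_gap: 0.0597
```

Emit:
servo_tool([
  {"claw": 0.3, "x": 0, "y": 0, "z": -1, "ax": 0, "ay": 0, "az": 0},
  {"claw": 0.3, "x": 0, "y": 0, "z": -1, "ax": 0, "ay": 0, "az": 0},
  {"claw": 0.3, "x": 0, "y": 0, "z": -0.8, "ax": 0, "ay": 0, "az": 0},
  {"claw": 0.3, "x": 0, "y": 0, "z": 0, "ax": 0, "ay": 0, "az": 0},
  {"claw": 0.3, "x": 0, "y": 0, "z": 0, "ax": 0, "ay": 0, "az": 0},
])

```text
clock: 4.7
tcp_pos: [0.5051, -0.2607, 0.0662]
orientation: [-0.0, 0.003, 1.0, 0.0]
wrist_force: [-0.3, -0.3, 0.9]
finger_gap: 0.06
```

```bash
python3 look.py bin2
```

```text
4.7 [ 0.50511168 -0.26068819  0.06623909] [-1.75591785e-04  2.91537136e-03  9.99995710e-01  2.21204780e-04] [-6.17735473e-01  4.19455048e-01 -2.67791266e-01  8.84092073e-01
  1.58827543e-04 -6.11904765e-01] [-0.30484501 -0.26056998  0.92243789] 0.06001566172171848
```

View pics/bin2.png

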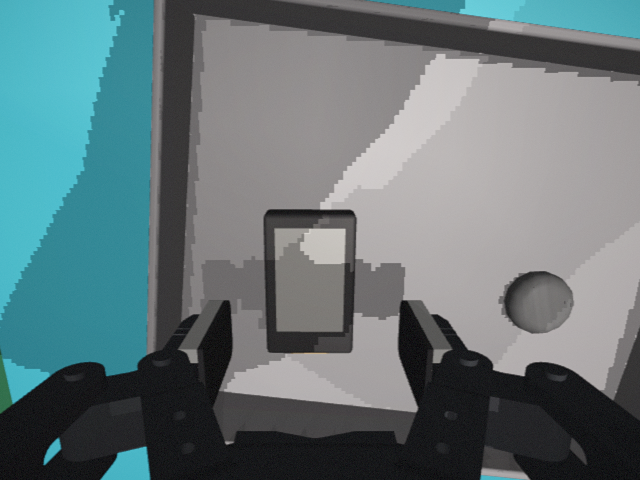

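Emit:
servo_tool([
  {"claw": 0.3, "x": 0, "y": -0.06, "z": -0.5, "ax": 0, "ay": 0, "az": 0},
  {"claw": 0.3, "x": 0, "y": 0, "z": -0.5, "ax": 0, "ay": 0, "az": 0},
  {"claw": 0.3, "x": 0, "y": 0, "z": -0.4, "ax": 0, "ay": 0, "az": 0},
  {"claw": 0.3, "x": 0, "y": 0, "z": -0.3, "ax": 0, "ay": 0, "az": 0},
  {"claw": 0.3, "x": 0, "y": 0, "z": 0, "ax": 0, "ay": 0, "az": 0},
])

```text
clock: 5.25
tcp_pos: [0.5039, -0.2623, 0.0216]
orientation: [-0.001, 0.004, 1.0, 0.001]
wrist_force: [-0.1, 0.2, 0.7]
finger_gap: 0.0601
```

Emit:
servo_tool([
  {"claw": 0.6, "x": 0, "y": 0, "z": 0, "ax": 0, "ay": 0, "az": 0},
  {"claw": 0.7, "x": 0, "y": 0, "z": 0, "ax": 0, "ay": 0, "az": 0},
  {"claw": 0.8, "x": 0, "y": 0, "z": 0, "ax": 0, "ay": 0, "az": 0},
  {"claw": 0.8, "x": 0, "y": 0, "z": 0, "ax": 0, "ay": 0, "az": 0},
  {"claw": 0.8, "x": 0, "y": 0, "z": 0, "ax": 0, "ay": 0, "az": 0},
])

```text
clock: 5.75
tcp_pos: [0.5052, -0.2631, 0.0236]
orientation: [0.0, 0.003, 1.0, -0.0]
wrist_force: [0.1, -0.6, 0.4]
finger_gap: 0.0391
```

```bash
python3 look.py bin3
```

```text
5.75 [ 0.5052039  -0.2631284   0.02359962] [ 2.17685821e-04  3.47715133e-03  9.99993925e-01 -1.06504079e-04] [-6.21126791e-01  4.67667365e-01 -3.13117036e-01  7.89533636e-01
  7.84795385e-05 -6.14172455e-01] [ 0.09928583 -0.61362386  0.42690057] 0.03913145500224558
```

View pics/bin3.png

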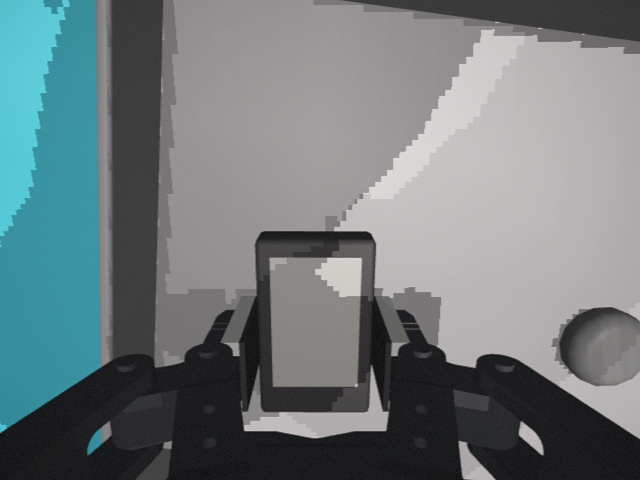

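Emit:
servo_tool([
  {"claw": 0.8, "x": 0, "y": 0, "z": 0.5, "ax": 0, "ay": 0, "az": 0},
  {"claw": 0.8, "x": 0, "y": 0, "z": 1, "ax": 0, "ay": 0, "az": 0},
  {"claw": 0.8, "x": 0, "y": 0, "z": 1, "ax": 0, "ay": 0, "az": 0},
  {"claw": 0.8, "x": 0, "y": 0, "z": 1, "ax": 0, "ay": 0, "az": 0},
  {"claw": 0.8, "x": 0, "y": 0.5, "z": 0.5, "ax": 0, "ay": 0, "az": 0},
])

```text
clock: 6.3
tcp_pos: [0.5063, -0.2521, 0.1265]
orientation: [0.002, 0.004, 1.0, -0.001]
wrist_force: [-0.1, -0.5, -0.1]
finger_gap: 0.0389
```

Emit:
servo_tool([
  {"claw": 0.8, "x": 0, "y": 1, "z": 0, "ax": 0, "ay": 0, "az": 0},
  {"claw": 0.8, "x": 0, "y": 1, "z": 0, "ax": 0, "ay": 0, "az": 0},
  {"claw": 0.8, "x": 0, "y": 1, "z": 0, "ax": 0, "ay": 0, "az": 0},
  {"claw": 0.8, "x": 0, "y": 1, "z": 0, "ax": 0, "ay": 0, "az": 0},
  {"claw": 0.8, "x": 0, "y": 1, "z": 0, "ax": 0, "ay": 0, "az": 0},
])

```text
clock: 6.8
tcp_pos: [0.5043, -0.1236, 0.1233]
orientation: [-0.0, 0.003, 1.0, 0.0]
wrist_force: [-0.3, 0.6, -1.3]
finger_gap: 0.039
```

Emit:
servo_tool([
  {"claw": 0.8, "x": 0, "y": 1, "z": 0, "ax": 0, "ay": 0, "az": 0},
  {"claw": 0.8, "x": 0, "y": 1, "z": 0, "ax": 0, "ay": 0, "az": 0},
  {"claw": 0.8, "x": 0, "y": 1, "z": 0, "ax": 0, "ay": 0, "az": 0},
  {"claw": 0.8, "x": 0, "y": 1, "z": 0, "ax": 0, "ay": 0, "az": 0},
  {"claw": 0.8, "x": 0, "y": 1, "z": 0, "ax": 0, "ay": 0, "az": 0},
])

```text
clock: 7.3
tcp_pos: [0.5041, 0.0013, 0.1233]
orientation: [-0.0, 0.003, 1.0, 0.0]
wrist_force: [0.2, 0.9, -0.5]
finger_gap: 0.0389
```

Emit:
servo_tool([
  {"claw": 0.8, "x": 0, "y": 1, "z": 0, "ax": 0, "ay": 0, "az": 0},
  {"claw": 0.8, "x": 0, "y": 1, "z": 0, "ax": 0, "ay": 0, "az": 0},
  {"claw": 0.8, "x": -0.1, "y": 1, "z": 0, "ax": 0, "ay": 0, "az": 0.2},
  {"claw": 0.8, "x": -0.1, "y": 1, "z": 0, "ax": 0, "ay": 0, "az": 0.2},
  {"claw": 0.8, "x": -0.05, "y": 1, "z": 0, "ax": 0, "ay": 0, "az": 0.03},
])

```text
clock: 7.8
tcp_pos: [0.4975, 0.1261, 0.1233]
orientation: [-0.0, -0.027, 1.0, 0.0]
wrist_force: [-0.5, -0.2, -0.6]
finger_gap: 0.0387
```

Emit:
servo_tool([
  {"claw": 0.8, "x": 0, "y": 1, "z": 0, "ax": 0, "ay": 0, "az": 0},
  {"claw": 0.8, "x": 0, "y": 0.94, "z": 0, "ax": 0, "ay": 0, "az": 0},
  {"claw": 0.8, "x": 0, "y": 0, "z": 0, "ax": 0, "ay": 0, "az": 0},
  {"claw": 0.8, "x": 0, "y": 0, "z": 0, "ax": 0, "ay": 0, "az": 0},
])

```text
clock: 8.2
tcp_pos: [0.4979, 0.1736, 0.1232]
orientation: [-0.0, -0.027, 1.0, -0.0]
wrist_force: [-0.7, -1.0, -0.8]
finger_gap: 0.0388
```

```bash
python3 look.py pl1
```

```text
8.2 [0.49787794 0.17360621 0.12319661] [-3.94669854e-04 -2.73982550e-02  9.99624510e-01 -1.36197024e-04] [ 1.83278007e-01  2.94922863e-01 -2.97199818e-01  9.79495703e-01
 -1.46549776e-04  1.28474694e-01] [-0.6605757  -0.99608135 -0.82613976] 0.038832269853717426
```

View pics/pl1.png

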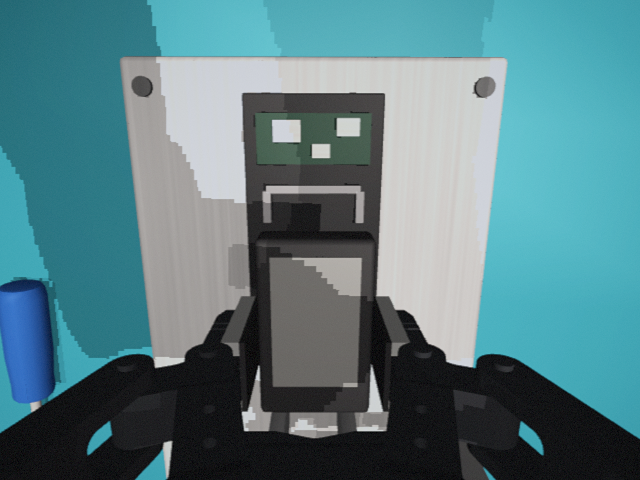

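```bash
python3 - <<'E'
from h import *
import pickle
np.set_printoptions(precision=4,suppress=True)
c=pickle.load(open("bin3.pkl","rb"))
P=[onz(c,x,y,.018)[:2] for x,y in [(257,243),(375,243),(369,411),(259,411)]]
print(P,np.mean(P,0))
c=pickle.load(open("pl1.pkl","rb"))
P=[onz(c,x,y,.026)[:2] for x,y in [(271,193),(356,193),(271,222),(356,222)]]
a=np.radians(3);R=np.array([[np.cos(a),-np.sin(a)],[np.sin(a),np.cos(a)]])
print(P,"bay est",(P[0]+P[1])/2+R@[.036,0])
# battery in hand: top z = tcp z -.0236+.018
P=[onz(c,x,y,.1232-.0056)[:2] for x,y in [(257,243),(375,243),(369,411),(259,411)]]
print(P,np.mean(P,0))
E
```

```text
[array([ 0.4729, -0.2811]), array([ 0.4731, -0.2427]), array([ 0.5366, -0.2429]), array([ 0.5364, -0.2831])] [ 0.5048 -0.2624]
[array([0.4639, 0.1489]), array([0.4614, 0.1942]), array([0.4797, 0.1494]), array([0.4771, 0.1955])] bay est [0.4986 0.1735]
[array([0.4667, 0.1538]), array([0.4646, 0.1921]), array([0.528 , 0.1958]), array([0.5302, 0.1557])] [0.4974 0.1743]
```

Emit:
servo_tool([
  {"claw": 0.8, "x": 0.05, "y": -0.02, "z": -0.8, "ax": 0, "ay": 0, "az": 0},
  {"claw": 0.8, "x": 0, "y": 0, "z": -0.8, "ax": 0, "ay": 0, "az": 0},
  {"claw": 0.8, "x": 0, "y": 0, "z": -0.7, "ax": 0, "ay": 0, "az": 0},
  {"claw": 0.8, "x": 0, "y": 0, "z": -0.4, "ax": 0, "ay": 0, "az": 0},
  {"claw": 0.8, "x": 0, "y": 0, "z": 0, "ax": 0, "ay": 0, "az": 0},
])

```text
clock: 8.75
tcp_pos: [0.4988, 0.1715, 0.0545]
orientation: [-0.002, -0.026, 1.0, -0.0]
wrist_force: [-0.4, -0.3, -0.4]
finger_gap: 0.0386
```

```bash
python3 look.py pl2
```

```text
8.75 [0.49880506 0.17152966 0.05450506] [-1.52343391e-03 -2.59174293e-02  9.99662898e-01 -2.38991547e-04] [ 1.78963885e-01  3.66146733e-01 -3.85864614e-01  8.21869104e-01
 -7.91107145e-06  1.27123172e-01] [-0.37045965 -0.32461405 -0.36566257] 0.03863881809792731
```

View pics/pl2.png

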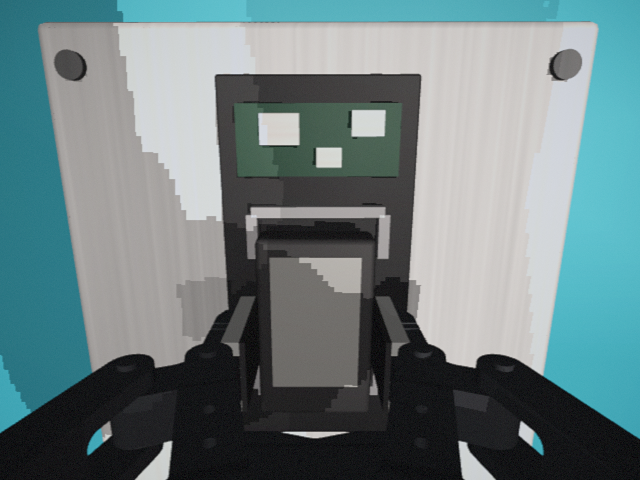

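Emit:
servo_tool([
  {"claw": 0.8, "x": 0, "y": 0.04, "z": 0, "ax": 0, "ay": 0, "az": 0},
  {"claw": 0.8, "x": 0, "y": 0, "z": -0.2, "ax": 0, "ay": 0, "az": 0},
  {"claw": 0.8, "x": 0, "y": 0, "z": -0.2, "ax": 0, "ay": 0, "az": 0},
  {"claw": 0.8, "x": 0, "y": 0, "z": -0.15, "ax": 0, "ay": 0, "az": 0},
  {"claw": 0.8, "x": 0, "y": 0, "z": 0, "ax": 0, "ay": 0, "az": 0},
])

```text
clock: 9.3
tcp_pos: [0.4995, 0.1734, 0.0414]
orientation: [-0.001, -0.027, 1.0, -0.0]
wrist_force: [-0.2, -0.5, -0.9]
finger_gap: 0.039
```

Emit:
servo_tool([
  {"claw": 0.8, "x": 0, "y": 0, "z": 0, "ax": 0, "ay": 0, "az": 0},
  {"claw": 0.8, "x": 0, "y": 0, "z": 0, "ax": 0, "ay": 0, "az": 0},
])

```text
clock: 9.5
tcp_pos: [0.5001, 0.1735, 0.0422]
orientation: [0.0, -0.027, 1.0, 0.0]
wrist_force: [0.2, 0.1, -0.8]
finger_gap: 0.0388
```

```bash
python3 look.py pl3
```

```text
9.5 [0.50011861 0.17353105 0.0421737 ] [ 8.86972892e-05 -2.65548423e-02  9.99647353e-01  4.96864797e-05] [ 1.82238917e-01  3.81504359e-01 -3.98746773e-01  7.90354537e-01
  7.06656245e-05  1.29122995e-01] [ 0.21808089  0.07164575 -0.81171515] 0.03884449234759407
```

View pics/pl3.png

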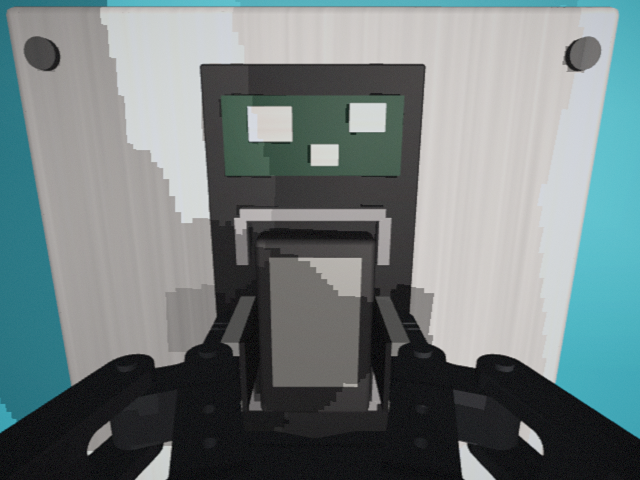

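Emit:
servo_tool([
  {"claw": 0.8, "x": -0.05, "y": 0, "z": 0, "ax": 0, "ay": 0, "az": 0},
  {"claw": 0.8, "x": 0, "y": 0, "z": -0.07, "ax": 0, "ay": 0, "az": 0},
  {"claw": 0.8, "x": 0, "y": 0, "z": 0, "ax": 0, "ay": 0, "az": 0},
  {"claw": 0.8, "x": 0, "y": 0, "z": 0, "ax": 0, "ay": 0, "az": 0},
])

```text
clock: 9.95
tcp_pos: [0.4988, 0.1735, 0.0406]
orientation: [0.0, -0.027, 1.0, 0.0]
wrist_force: [-1.6, 0.2, 2.4]
finger_gap: 0.0382
```

Emit:
servo_tool([
  {"claw": 0.4, "x": 0, "y": 0, "z": 0, "ax": 0, "ay": 0, "az": 0},
  {"claw": 0.3, "x": 0, "y": 0, "z": 0, "ax": 0, "ay": 0, "az": 0},
  {"claw": 0.3, "x": 0, "y": 0, "z": 0, "ax": 0, "ay": 0, "az": 0},
  {"claw": 0.3, "x": 0, "y": 0, "z": 0.5, "ax": 0, "ay": 0, "az": 0},
  {"claw": 0.3, "x": 0, "y": 0, "z": 0.8, "ax": 0, "ay": 0, "az": 0},
])

```text
clock: 10.45
tcp_pos: [0.4976, 0.1732, 0.0726]
orientation: [-0.001, -0.027, 1.0, -0.0]
wrist_force: [0.7, -0.4, 0.7]
finger_gap: 0.0596
```

Emit:
servo_tool([
  {"claw": 0.3, "x": 0, "y": 0, "z": 1, "ax": 0, "ay": 0, "az": 0},
  {"claw": 0.3, "x": 0, "y": 0, "z": 1, "ax": 0, "ay": 0, "az": 0},
  {"claw": 0.3, "x": 0, "y": 0, "z": 1, "ax": 0, "ay": 0, "az": 0},
  {"claw": 0.3, "x": 0, "y": 0, "z": 1, "ax": 0, "ay": 0, "az": 0},
  {"claw": 0.3, "x": 0, "y": 0, "z": 0.5, "ax": 0, "ay": 0, "az": 0},
])

```text
clock: 10.95
tcp_pos: [0.4999, 0.1737, 0.1885]
orientation: [0.002, -0.027, 1.0, 0.0]
wrist_force: [0.5, -0.3, 0.4]
finger_gap: 0.0598
```

```bash
python3 look.py pl4
```

```text
10.95 [0.49989634 0.17369492 0.18852227] [ 2.03472757e-03 -2.65581491e-02  9.99645138e-01  3.51326902e-04] [ 1.82628922e-01  2.47576707e-01 -1.91291499e-01  1.12779891e+00
  6.15787596e-05  1.29506392e-01] [ 0.51234936 -0.33557409  0.44637375] 0.059767834493581196
```

View pics/pl4.png

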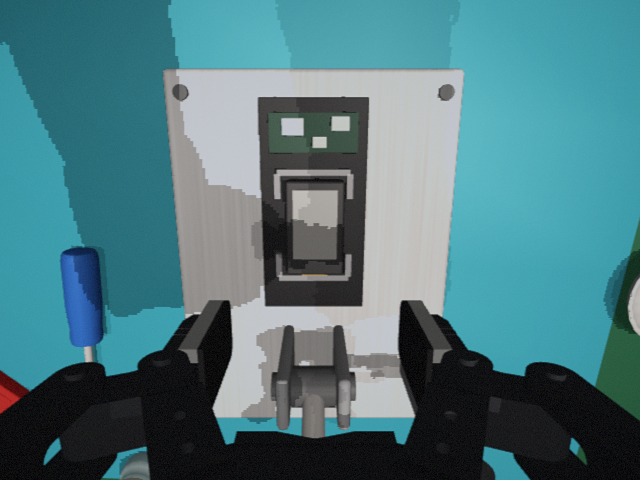

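The battery lies inside the ribs (label 292–338, 190–262). Next is the catch: I'll raise the arm, close the fingers and move over it.

Emit:
servo_tool([
  {"claw": 1, "x": 0, "y": 0, "z": 0.9, "ax": 0, "ay": 0, "az": 0},
  {"claw": 1, "x": 0, "y": 0, "z": 1, "ax": 0, "ay": 0, "az": 0},
  {"claw": 1, "x": 0, "y": 0, "z": 1, "ax": 0, "ay": 0, "az": 0},
  {"claw": 1, "x": 0, "y": 0, "z": 1, "ax": 0, "ay": 0, "az": 0},
  {"claw": 1, "x": 0, "y": 0, "z": 0.2, "ax": 0, "ay": 0, "az": 0},
])

```text
clock: 11.5
tcp_pos: [0.4998, 0.1737, 0.29]
orientation: [0.002, -0.027, 1.0, 0.0]
wrist_force: [0.9, 0.1, 0.2]
finger_gap: -0.0003
```

Emit:
servo_tool([
  {"claw": 1, "x": 0.6, "y": 0.4, "z": 0, "ax": 0, "ay": 0, "az": 0},
  {"claw": 1, "x": 0.9, "y": 0.5, "z": 0, "ax": 0, "ay": 0, "az": 0},
  {"claw": 1, "x": 0.9, "y": 0.5, "z": 0, "ax": 0, "ay": 0, "az": 0},
  {"claw": 1, "x": 0.9, "y": 0.4, "z": 0, "ax": 0, "ay": 0, "az": 0},
  {"claw": 1, "x": 0.5, "y": 0.2, "z": 0, "ax": 0, "ay": 0, "az": 0},
])

```text
clock: 12.0
tcp_pos: [0.5948, 0.2241, 0.2854]
orientation: [-0.001, -0.027, 1.0, -0.0]
wrist_force: [0.6, -1.0, -0.2]
finger_gap: 0.0002
```

Emit:
servo_tool([
  {"claw": 1, "x": 0, "y": 0, "z": 0, "ax": 0, "ay": 0, "az": 0},
  {"claw": 1, "x": 0, "y": 0, "z": 0, "ax": 0, "ay": 0, "az": 0},
])

```text
clock: 12.2
tcp_pos: [0.5932, 0.2233, 0.2861]
orientation: [-0.001, -0.027, 1.0, -0.0]
wrist_force: [-0.6, -0.3, -0.0]
finger_gap: -0.0001
```

```bash
python3 look.py ca1; python3 - <<'E'
from h import *
im=np.hstack([cv2.resize(env.read_camera("side")[90:290,200:400],(400,400),interpolation=cv2.INTER_CUBIC),cv2.resize(env.read_camera("scene")[170:370,340:540],(400,400),interpolation=cv2.INTER_CUBIC)])
cv2.imwrite("pics/ca1s.png",im[:,:,::-1])
E
```

```text
12.2 [0.59316143 0.22329486 0.28612778] [-1.42776711e-03 -2.65528971e-02  9.99646348e-01 -2.91014298e-04] [2.33471904e-01 4.31266446e-01 3.09870910e-01 1.45231499e+00
 1.70346990e-05 1.80359787e-01] [-0.60170942 -0.32367051 -0.04685015] -0.00012198772648706953
```

View pics/ca1.png

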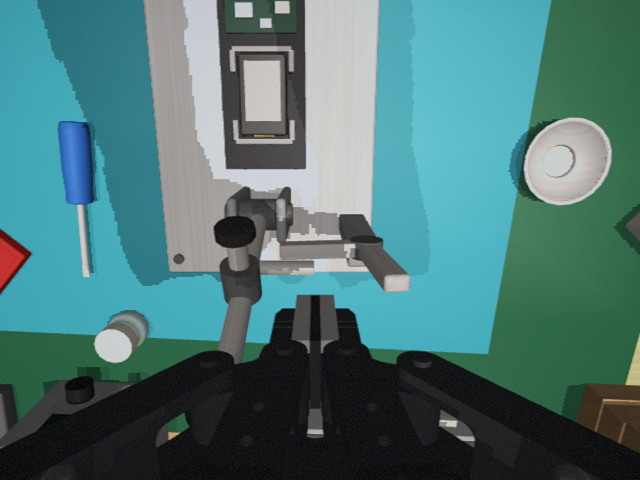

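View pics/ca1s.png

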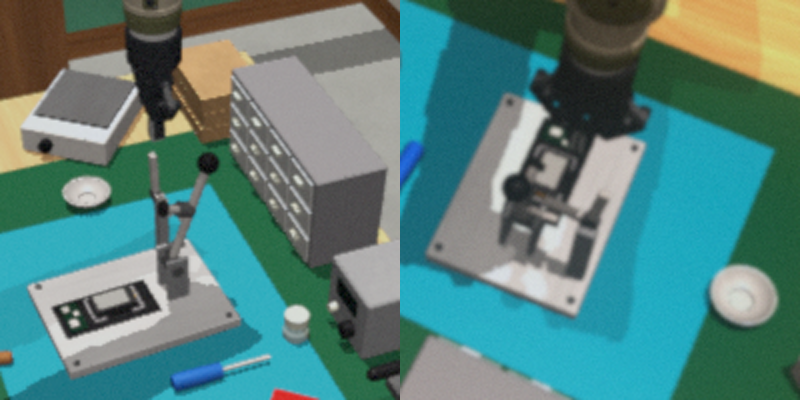

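```bash
python3 - <<'E'
from h import *
import pickle
np.set_printoptions(precision=4,suppress=True)
c=pickle.load(open("ca1.pkl","rb"))
print(onz(c,396,283,.211))
a=np.radians(3);R=np.array([[np.cos(a),-np.sin(a)],[np.sin(a),np.cos(a)]])
b=np.array([.4987,.1735])
for n,p in dict(cp=(.105,.08,.141),tip=(.105,.08,.211),knob=(.155,0,.239),tipshut=(0,0,0)).items():
    w=np.r_[b+R@p[:2],p[2]]; print(n,w,proj(c,w))
t=env.get_state()["tcp_pos"]
for h in (-.017,0,.002,.03,.054): print(h,proj(c,t+[0,0,h]),proj(c,t+[0,.015,h]),proj(c,t+[0,.0425,h]))
# bar end in image
for y in (22,30):print(proj(c,np.r_[b+R@[.105,y/1000],.147]))
E
```

```text
[0.5982 0.2656 0.211 ]
cp [0.5994 0.2589 0.141 ] [366.4679 247.7406]
tip [0.5994 0.2589 0.211 ] [382.6038 284.4004]
knob [0.6535 0.1816 0.239 ] [219.4781 403.3686]
tipshut [0.4987 0.1735 0.    ] [266.3917  98.3662]
-0.017 [312.666  320.2171] [353.3389 322.2327] [427.6429 325.915 ]
0 [312.3464 342.6605] [357.8528 344.8844] [440.9524 348.9453]
0.002 [312.3037 345.6571] [358.4553 347.9082] [442.7286 352.0188]
0.03 [311.5473 398.7601] [369.1299 401.475 ] [474.1719 406.4276]
0.054 [310.5195 470.9125] [383.6216 474.1974] [516.795  480.1817]
[279.3337 250.0661]
[291.4983 250.0817]
```

```bash
python3 - <<'E'
import cv2
d=cv2.imread("pics/ca1.png")
cv2.imwrite("pics/ca1c.png",cv2.resize(d[180:340,200:430],None,fx=3.4,fy=3.4,interpolation=cv2.INTER_CUBIC))
E
```

```text
(no output)
```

View pics/ca1c.png

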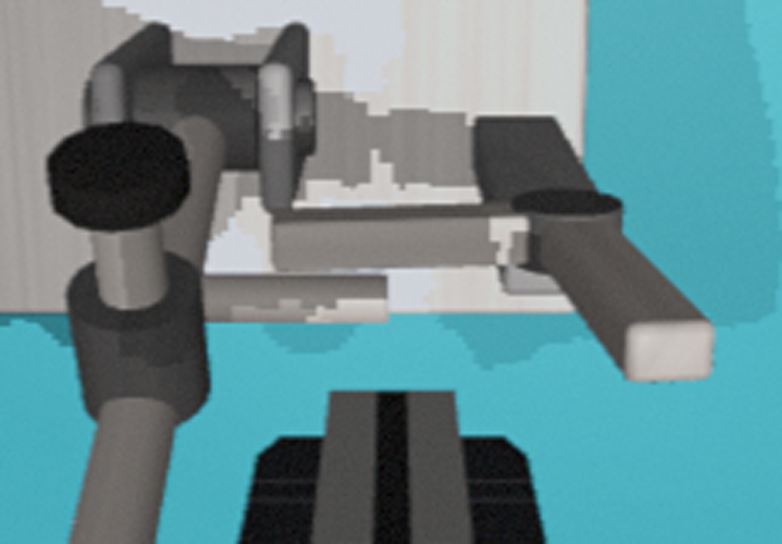

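Emit:
servo_tool([
  {"claw": 1, "x": 0.2, "y": 0.29, "z": -0.5, "ax": 0, "ay": 0, "az": 0},
  {"claw": 1, "x": 0, "y": 0, "z": -0.9, "ax": 0, "ay": 0, "az": 0},
  {"claw": 1, "x": 0, "y": 0, "z": -0.9, "ax": 0, "ay": 0, "az": 0},
  {"claw": 1, "x": 0, "y": 0, "z": -0.6, "ax": 0, "ay": 0, "az": 0},
  {"claw": 1, "x": 0, "y": 0, "z": 0, "ax": 0, "ay": 0, "az": 0},
])

```text
clock: 12.85
tcp_pos: [0.597, 0.2306, 0.212]
orientation: [-0.003, -0.027, 1.0, -0.0]
wrist_force: [0.4, -0.2, 1.0]
finger_gap: -0.0
```

Emit:
servo_tool([
  {"claw": 1, "x": -0.02, "y": 0.4, "z": 0, "ax": 0, "ay": 0, "az": 0},
  {"claw": 1, "x": -0.02, "y": 0.42, "z": 0, "ax": 0, "ay": 0, "az": 0},
  {"claw": 1, "x": -0.02, "y": 0.33, "z": -0.04, "ax": 0, "ay": 0, "az": 0},
  {"claw": 1, "x": -0.02, "y": 0.33, "z": -0.04, "ax": 0, "ay": 0, "az": 0},
  {"claw": 1, "x": 0, "y": 0, "z": 0, "ax": 0, "ay": 0, "az": 0},
])

```text
clock: 13.35
tcp_pos: [0.5967, 0.2694, 0.2135]
orientation: [0.0, -0.027, 1.0, 0.0]
wrist_force: [-0.1, 0.3, 0.0]
finger_gap: 0.0001
```

```bash
python3 look.py ca2
```

```text
13.35 [0.5966814  0.269394   0.21350295] [ 2.76302622e-04 -2.74305833e-02  9.99623608e-01  3.58590406e-04] [3.01350327e-01 4.81123167e-01 2.11137836e-01 1.30008499e+00
 5.40961683e-04 2.46482469e-01] [-0.112338    0.33953586  0.03880112] 0.00010078128236077966
```

View pics/ca2.png

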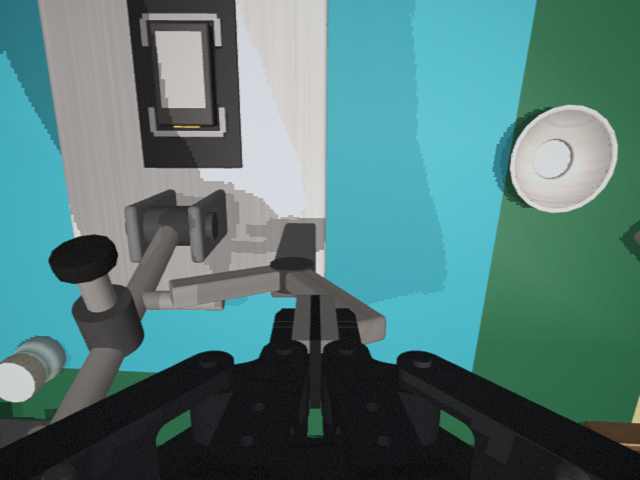

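Emit:
servo_tool([
  {"claw": 1, "x": -0.02, "y": 0.3, "z": -0.13, "ax": 0, "ay": 0, "az": 0},
  {"claw": 1, "x": -0.02, "y": 0.3, "z": -0.14, "ax": 0, "ay": 0, "az": 0},
  {"claw": 1, "x": -0.01, "y": 0.25, "z": -0.22, "ax": 0, "ay": 0, "az": 0},
  {"claw": 1, "x": -0.01, "y": 0.25, "z": -0.22, "ax": 0, "ay": 0, "az": 0},
  {"claw": 1, "x": -0.01, "y": 0.17, "z": -0.28, "ax": 0, "ay": 0, "az": 0},
])

```text
clock: 13.9
tcp_pos: [0.595, 0.3003, 0.188]
orientation: [0.0, -0.027, 1.0, 0.0]
wrist_force: [0.1, 0.6, 1.5]
finger_gap: 0.0001
```

Emit:
servo_tool([
  {"claw": 1, "x": -0.01, "y": 0.17, "z": -0.29, "ax": 0, "ay": 0, "az": 0},
  {"claw": 1, "x": 0, "y": 0.08, "z": -0.21, "ax": 0, "ay": 0, "az": 0},
  {"claw": 1, "x": 0, "y": 0.04, "z": -0.1, "ax": 0, "ay": 0, "az": 0},
  {"claw": 1, "x": 0, "y": 0, "z": 0, "ax": 0, "ay": 0, "az": 0},
  {"claw": 1, "x": 0, "y": 0, "z": 0, "ax": 0, "ay": 0, "az": 0},
])

```text
clock: 14.4
tcp_pos: [0.5947, 0.3065, 0.1741]
orientation: [0.0, -0.026, 1.0, 0.0]
wrist_force: [-1.2, -1.6, 5.2]
finger_gap: -0.0001
```

```bash
python3 look.py ca3
```

```text
14.4 [0.594687   0.30651909 0.1741105 ] [ 1.05463870e-04 -2.64247751e-02  9.99650799e-01  1.42263103e-06] [ 3.56080488e-01  5.24312694e-01  1.84083619e-01  1.23036676e+00
 -6.55882853e-05  3.03224778e-01] [-1.19732075 -1.57067693  5.15098499] -6.119438592716087e-05
```

View pics/ca3.png

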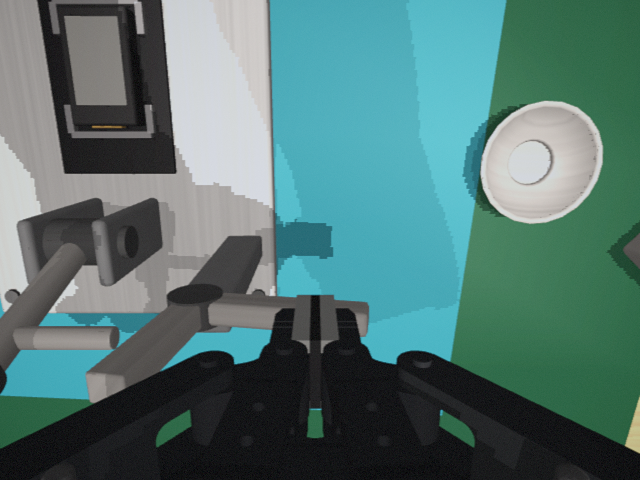

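Emit:
servo_tool([
  {"claw": 1, "x": 0, "y": 0, "z": -0.12, "ax": 0, "ay": 0, "az": 0},
  {"claw": 1, "x": 0, "y": 0, "z": 0, "ax": 0, "ay": 0, "az": 0},
  {"claw": 1, "x": 0, "y": 0, "z": 0, "ax": 0, "ay": 0, "az": 0},
])

```text
clock: 14.75
tcp_pos: [0.5949, 0.3068, 0.1732]
orientation: [0.001, -0.026, 1.0, 0.0]
wrist_force: [-3.6, -2.6, 14.1]
finger_gap: 0.0005
```

At the stop (z force rising to 14 N with hardly any motion). I'll retract upwards and go over the knob.

Emit:
servo_tool([
  {"claw": 1, "x": 0, "y": 0, "z": 0.6, "ax": 0, "ay": 0, "az": 0},
  {"claw": 1, "x": 0, "y": 0, "z": 1, "ax": 0, "ay": 0, "az": 0},
  {"claw": 1, "x": 0, "y": 0, "z": 1, "ax": 0, "ay": 0, "az": 0},
  {"claw": 1, "x": 0, "y": 0, "z": 1, "ax": 0, "ay": 0, "az": 0},
  {"claw": 1, "x": 0, "y": 0, "z": 1, "ax": 0, "ay": 0, "az": 0},
])

```text
clock: 15.25
tcp_pos: [0.5947, 0.3067, 0.2859]
orientation: [-0.0, -0.026, 1.0, 0.0]
wrist_force: [0.8, 0.9, 0.9]
finger_gap: -0.0002
```

Emit:
servo_tool([
  {"claw": 0.5, "x": 0, "y": 0, "z": 1, "ax": 0, "ay": 0, "az": 0},
  {"claw": 0.2, "x": 0.3, "y": -0.6, "z": 0.7, "ax": 0, "ay": 0, "az": 0},
  {"claw": 0.2, "x": 0.5, "y": -1, "z": 0, "ax": 0, "ay": 0, "az": 0},
  {"claw": 0.2, "x": 0.5, "y": -1, "z": 0, "ax": 0, "ay": 0, "az": 0},
  {"claw": 0.2, "x": 0.5, "y": -1, "z": 0, "ax": 0, "ay": 0, "az": 0},
])

```text
clock: 15.75
tcp_pos: [0.6403, 0.216, 0.3277]
orientation: [-0.0, -0.027, 1.0, 0.0]
wrist_force: [0.2, 0.2, 0.3]
finger_gap: 0.0682
```

Emit:
servo_tool([
  {"claw": 0.2, "x": 0.5, "y": -1, "z": 0, "ax": 0, "ay": 0, "az": 0},
  {"claw": 0.2, "x": 0.04, "y": -0.4, "z": 0, "ax": 0, "ay": 0, "az": 0},
  {"claw": 0.2, "x": 0, "y": 0, "z": 0, "ax": 0, "ay": 0, "az": 0},
  {"claw": 0.2, "x": 0, "y": 0, "z": 0, "ax": 0, "ay": 0, "az": 0},
])

```text
clock: 16.15
tcp_pos: [0.6529, 0.1823, 0.3279]
orientation: [-0.0, -0.027, 1.0, 0.0]
wrist_force: [-0.5, 0.4, -0.0]
finger_gap: 0.0679
```

```bash
python3 look.py kn1; python3 - <<'E'
from h import *
im=np.hstack([cv2.resize(env.read_camera("side")[90:290,200:400],(400,400),interpolation=cv2.INTER_CUBIC),cv2.resize(env.read_camera("scene")[170:370,340:540],(400,400),interpolation=cv2.INTER_CUBIC)])
cv2.imwrite("pics/kn1s.png",im[:,:,::-1])
E
```

```text
16.15 [0.65288351 0.18228196 0.32789842] [-2.86991403e-04 -2.65395879e-02  9.99647669e-01  3.24496166e-04] [1.53665280e-01 5.40203867e-01 5.84627642e-01 1.61570717e+00
 7.16525284e-04 1.00579692e-01] [-0.53653896  0.43305452 -0.0250661 ] 0.06793344166087859
```

View pics/kn1.png

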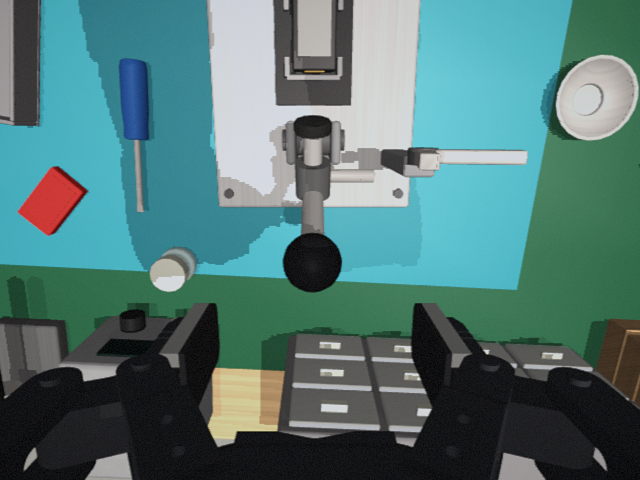

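View pics/kn1s.png

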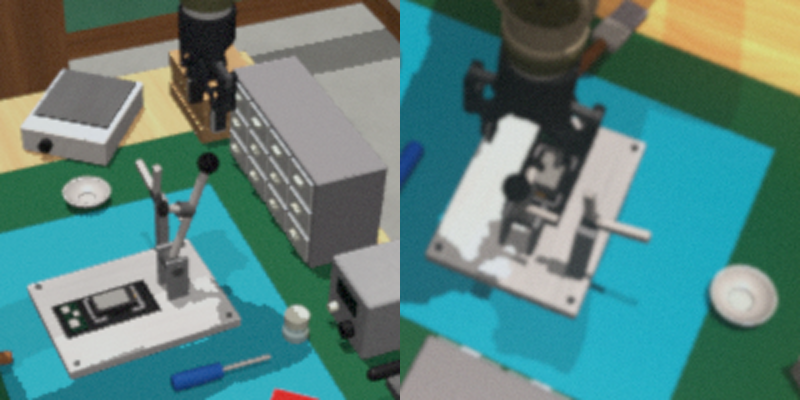

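```bash
python3 - <<'E'
from h import *
import pickle
np.set_printoptions(precision=4,suppress=True)
c=pickle.load(open("kn1.pkl","rb"))
a=np.radians(3);R=np.array([[np.cos(a),-np.sin(a)],[np.sin(a),np.cos(a)]])
b=np.array([.4987,.1735])
print("ball",onz(c,312.5,262,.239))
for th in (1.2,1.3,1.4):
  w=np.r_[b+R@[.105,.08+.07*np.sin(th)],.141+.07*np.cos(th)]; e=np.r_[b+R@[.105,.08-.058*np.cos(th)],.141+.058*np.sin(th)]
  print(th,proj(c,w),proj(c,e))
E
```

```text
ball [0.6536 0.1817 0.239 ]
1.2 [528.7663 158.4719] [409.8698 161.368 ]
1.3 [527.2257 157.8555] [419.6635 161.592 ]
1.4 [524.6655 157.2486] [429.6076 161.7523]
```

Catch verified at about 1.4 rad; knob at (0.6536, 0.1817, 0.239). Descend and grip.

Emit:
servo_tool([
  {"claw": 0.2, "x": 0.03, "y": -0.02, "z": -0.7, "ax": 0, "ay": 0, "az": 0},
  {"claw": 0.2, "x": 0, "y": 0, "z": -1, "ax": 0, "ay": 0, "az": 0},
  {"claw": 0.2, "x": 0, "y": 0, "z": -1, "ax": 0, "ay": 0, "az": 0},
  {"claw": 0.2, "x": 0, "y": 0, "z": -0.8, "ax": 0, "ay": 0, "az": 0},
  {"claw": 0.2, "x": 0, "y": 0, "z": -0.2, "ax": 0, "ay": 0, "az": 0},
])

```text
clock: 16.8
tcp_pos: [0.6523, 0.1822, 0.2329]
orientation: [-0.002, -0.027, 1.0, -0.0]
wrist_force: [-0.5, -0.0, 0.3]
finger_gap: 0.0679
```

Emit:
servo_tool([
  {"claw": 0.4, "x": 0, "y": 0, "z": 0, "ax": 0, "ay": 0, "az": 0},
  {"claw": 0.6, "x": 0, "y": 0, "z": 0, "ax": 0, "ay": 0, "az": 0},
  {"claw": 0.85, "x": 0, "y": 0, "z": 0, "ax": 0, "ay": 0, "az": 0},
  {"claw": 0.85, "x": 0, "y": 0, "z": 0, "ax": 0, "ay": 0, "az": 0},
  {"claw": 0.85, "x": 0, "y": 0, "z": 0, "ax": 0, "ay": 0, "az": 0},
], newtons=60)

```text
clock: 17.3
tcp_pos: [0.655, 0.1809, 0.2375]
orientation: [0.002, -0.026, 1.0, -0.0]
wrist_force: [1.0, -2.4, 5.7]
finger_gap: 0.029
```

```bash
python3 look.py kn2
```

```text
17.3 [0.65502324 0.1809443  0.2374662 ] [ 1.73907032e-03 -2.63261952e-02  9.99651893e-01 -1.53437003e-05] [ 1.51717379e-01  5.26666460e-01  3.42639794e-01  1.38332266e+00
 -4.65421358e-04  9.90580229e-02] [ 0.97744954 -2.41856204  5.74162516] 0.028968852104276986
```

View pics/kn2.png

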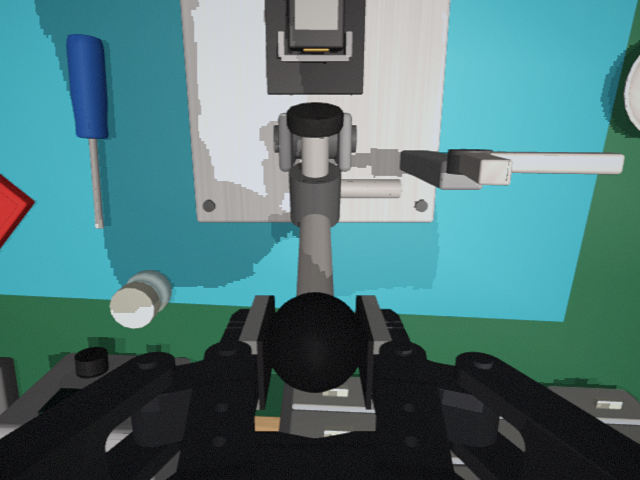

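```bash
python3 - <<'E'
import numpy as np
q=np.radians(np.arange(0,115.5,5.5)); a=np.radians(20)-q
x=.175*np.sin(a);z=.175*np.cos(a)
for i in range(20):
  dx=(x[i+1]-x[i])/.025;dz=(z[i+1]-z[i])/.025
  print(i+1,round(dx*.9986,2),round(dx*.0523,3),round(dz,2), "knob",.4987+(.095+x[i+1])*.9986,.1735+(.095+x[i+1])*.0523,.075+z[i+1])
E
```

```text
1 -0.64 -0.034 0.2 knob 0.637322157608534 0.18076010298710826 0.24442583706616883
2 -0.66 -0.034 0.14 knob 0.6209047049381056 0.1799002664412807 0.2478454596041491
3 -0.67 -0.035 0.07 knob 0.6042355375264139 0.17902724675809276 0.2496735897238267
4 -0.67 -0.035 0.01 knob 0.5874681384537545 0.17814908235643034 0.24989339472834177
5 -0.67 -0.035 -0.06 knob 0.5707568952785849 0.17727385902570597 0.24850285074041678
6 -0.66 -0.035 -0.12 knob 0.5542556784981378 0.17640963547511776 0.24551476133741618
7 -0.65 -0.034 -0.18 knob 0.538116424769928 0.17556436913225237 0.24095663966108488
8 -0.63 -0.033 -0.24 knob 0.5224877379392885 0.1747458428742487 0.23487045508745513
9 -0.6 -0.031 -0.3 knob 0.5075135207541186 0.173961593366153 0.22731224678948242
10 -0.57 -0.03 -0.36 knob 0.49333164986547295 0.17321884166629703 0.21835160775057355
11 -0.53 -0.028 -0.41 knob 0.48007270631405874 0.17252442673765797 0.20807104398000542
12 -0.49 -0.026 -0.46 knob 0.467858773191819 0.1718847424774005 0.19656521483032452
13 -0.44 -0.023 -0.51 knob 0.45680231154925643 0.17130567884440828 0.18394006141158342
14 -0.39 -0.021 -0.55 knob 0.4470051248986974 0.1707925676268795 0.17031183112762974
15 -0.34 -0.018 -0.58 knob 0.4385574218479399 0.17035013334933632 0.15580600731613095
16 -0.28 -0.015 -0.61 knob 0.43153698549518105 0.16998244977107746 0.14055615384778464
17 -0.22 -0.012 -0.63 knob 0.42600845723310893 0.16969290237661885 0.12470268532318649
18 -0.16 -0.008 -0.65 knob 0.42202274155660346 0.16948415720349524 0.10839157419089535
19 -0.1 -0.005 -0.66 knob 0.4196165373543437 0.16935813629444438 0.0917730066910392
20 -0.03 -0.002 -0.67 knob 0.41881199999999996 0.169316 0.07500000000000001
```

Emit:
servo_tool([
  {"claw": 0.85, "x": -0.3, "y": -0.015, "z": 0.1, "ax": 0, "ay": 0, "az": 0},
  {"claw": 0.85, "x": -0.34, "y": -0.02, "z": 0.1, "ax": 0, "ay": 0, "az": 0},
  {"claw": 0.85, "x": -0.66, "y": -0.034, "z": 0.14, "ax": 0, "ay": 0, "az": 0},
  {"claw": 0.85, "x": -0.67, "y": -0.035, "z": 0.07, "ax": 0, "ay": 0, "az": 0},
  {"claw": 0.85, "x": 0, "y": 0, "z": 0, "ax": 0, "ay": 0, "az": 0},
])

```text
clock: 17.85
tcp_pos: [0.6036, 0.1783, 0.247]
orientation: [0.0, -0.026, 1.0, -0.0]
wrist_force: [3.2, -3.1, 3.2]
finger_gap: 0.0289
```

```bash
python3 look.py kn3
```

```text
17.85 [0.60355348 0.1782888  0.24698907] [ 4.60679987e-04 -2.64932076e-02  9.99648859e-01 -2.36263568e-04] [ 1.60035048e-01  4.21580479e-01  2.00347002e-01  1.34871261e+00
 -5.90992051e-04  1.07042174e-01] [ 3.20387154 -3.14597664  3.23929113] 0.028930377602458392
```

View pics/kn3.png

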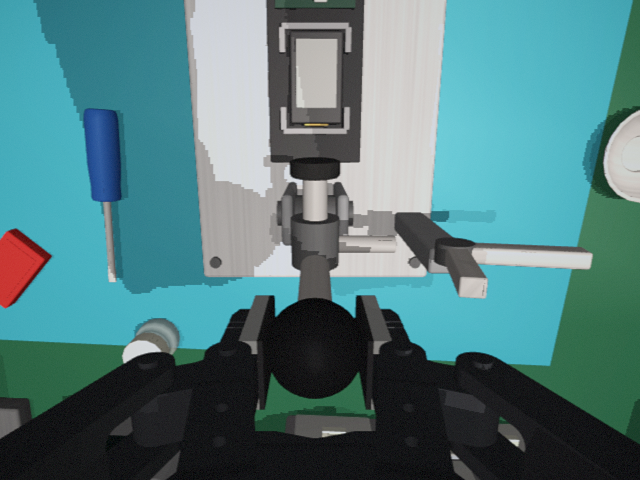

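Emit:
servo_tool([
  {"claw": 0.85, "x": -0.67, "y": -0.035, "z": 0.01, "ax": 0, "ay": 0, "az": 0},
  {"claw": 0.85, "x": -0.67, "y": -0.035, "z": -0.06, "ax": 0, "ay": 0, "az": 0},
  {"claw": 0.85, "x": -0.66, "y": -0.035, "z": -0.12, "ax": 0, "ay": 0, "az": 0},
  {"claw": 0.85, "x": -0.65, "y": -0.034, "z": -0.18, "ax": 0, "ay": 0, "az": 0},
  {"claw": 0.85, "x": -0.63, "y": -0.033, "z": -0.24, "ax": 0, "ay": 0, "az": 0},
])

```text
clock: 18.4
tcp_pos: [0.5238, 0.1741, 0.2316]
orientation: [0.001, -0.026, 1.0, -0.0]
wrist_force: [3.7, -3.7, 2.0]
finger_gap: 0.0294
```

Emit:
servo_tool([
  {"claw": 0.85, "x": -0.6, "y": -0.031, "z": -0.3, "ax": 0, "ay": 0, "az": 0},
  {"claw": 0.85, "x": -0.57, "y": -0.03, "z": -0.36, "ax": 0, "ay": 0, "az": 0},
  {"claw": 0.85, "x": -0.53, "y": -0.028, "z": -0.41, "ax": 0, "ay": 0, "az": 0},
  {"claw": 0.85, "x": -0.49, "y": -0.026, "z": -0.46, "ax": 0, "ay": 0, "az": 0},
  {"claw": 0.85, "x": -0.44, "y": -0.023, "z": -0.51, "ax": 0, "ay": 0, "az": 0},
])

```text
clock: 18.9
tcp_pos: [0.4581, 0.1706, 0.1804]
orientation: [0.001, -0.026, 1.0, -0.0]
wrist_force: [4.4, -4.8, 2.7]
finger_gap: 0.0289
```

```bash
python3 look.py kn4
```

```text
18.9 [0.45809165 0.17063604 0.18037053] [ 1.26579505e-03 -2.63527401e-02  9.99651865e-01 -2.81273789e-04] [ 1.92751000e-01  1.78824999e-01 -3.00097410e-01  1.08947047e+00
 -9.74080375e-04  1.40038203e-01] [ 4.38647496 -4.81847719  2.74826202] 0.028936361164027508
```

View pics/kn4.png

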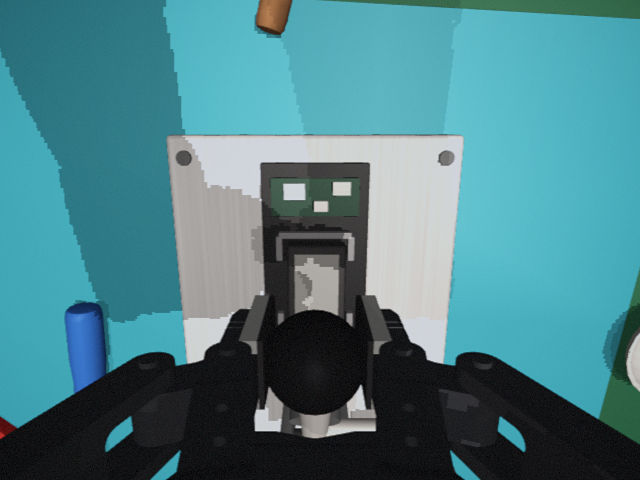

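Emit:
servo_tool([
  {"claw": 0.85, "x": -0.39, "y": -0.04, "z": -0.55, "ax": 0, "ay": 0, "az": 0},
  {"claw": 0.85, "x": -0.34, "y": -0.04, "z": -0.58, "ax": 0, "ay": 0, "az": 0},
  {"claw": 0.85, "x": -0.28, "y": -0.015, "z": -0.61, "ax": 0, "ay": 0, "az": 0},
  {"claw": 0.85, "x": -0.22, "y": -0.012, "z": -0.63, "ax": 0, "ay": 0, "az": 0},
  {"claw": 0.85, "x": -0.16, "y": -0.008, "z": -0.65, "ax": 0, "ay": 0, "az": 0},
])

```text
clock: 19.45
tcp_pos: [0.4244, 0.1687, 0.105]
orientation: [0.002, -0.027, 1.0, 0.001]
wrist_force: [4.6, -1.3, 5.2]
finger_gap: 0.0295
```

Emit:
servo_tool([
  {"claw": 0.85, "x": -0.1, "y": -0.005, "z": -0.5, "ax": 0, "ay": 0, "az": 0},
  {"claw": 0.85, "x": -0.03, "y": 0, "z": -0.4, "ax": 0, "ay": 0, "az": 0},
  {"claw": 0.85, "x": 0, "y": 0, "z": -0.3, "ax": 0, "ay": 0, "az": 0},
  {"claw": 0.85, "x": 0, "y": 0, "z": -0.1, "ax": 0, "ay": 0, "az": 0},
  {"claw": 0.85, "x": 0, "y": 0, "z": 0, "ax": 0, "ay": 0, "az": 0},
])

```text
clock: 19.95
tcp_pos: [0.4199, 0.1684, 0.0724]
orientation: [0.0, -0.026, 1.0, 0.001]
wrist_force: [-1.1, -1.1, 9.5]
finger_gap: 0.0293
```

Emit:
servo_tool([
  {"claw": 0.85, "x": 0, "y": 0, "z": -0.1, "ax": 0, "ay": 0, "az": 0},
  {"claw": 0.85, "x": 0, "y": 0, "z": 0, "ax": 0, "ay": 0, "az": 0},
  {"claw": 0.85, "x": 0, "y": 0, "z": 0, "ax": 0, "ay": 0, "az": 0},
])

```text
clock: 20.25
tcp_pos: [0.4198, 0.1684, 0.0703]
orientation: [0.0, -0.027, 1.0, 0.001]
wrist_force: [-1.0, -0.4, 10.4]
finger_gap: 0.0291
```

Emit:
servo_tool([
  {"claw": 0.85, "x": 0, "y": 0, "z": -0.1, "ax": 0, "ay": 0, "az": 0},
  {"claw": 0.85, "x": 0, "y": 0, "z": 0, "ax": 0, "ay": 0, "az": 0},
  {"claw": 0.85, "x": 0, "y": 0, "z": 0, "ax": 0, "ay": 0, "az": 0},
])

```text
clock: 20.55
tcp_pos: [0.4199, 0.1685, 0.0678]
orientation: [0.0, -0.027, 1.0, 0.001]
wrist_force: [0.0, -1.3, 9.4]
finger_gap: 0.029
```

```bash
python3 look.py kn5; python3 - <<'E'
from h import *
im=np.hstack([cv2.resize(env.read_camera("side")[130:280,200:350],(400,400),interpolation=cv2.INTER_CUBIC),cv2.resize(env.read_camera("scene")[200:350,340:490],(400,400),interpolation=cv2.INTER_CUBIC)])
cv2.imwrite("pics/kn5s.png",im[:,:,::-1])
E
```

```text
20.55 [0.41991592 0.16851901 0.067789  ] [ 4.34207610e-04 -2.73055760e-02  9.99626867e-01  5.86458250e-04] [ 0.20326051  0.22152681 -0.55567415  0.79253505  0.0010028   0.14864309] [ 0.03711754 -1.30612489  9.37930884] 0.02901279250296675
```

View pics/kn5.png

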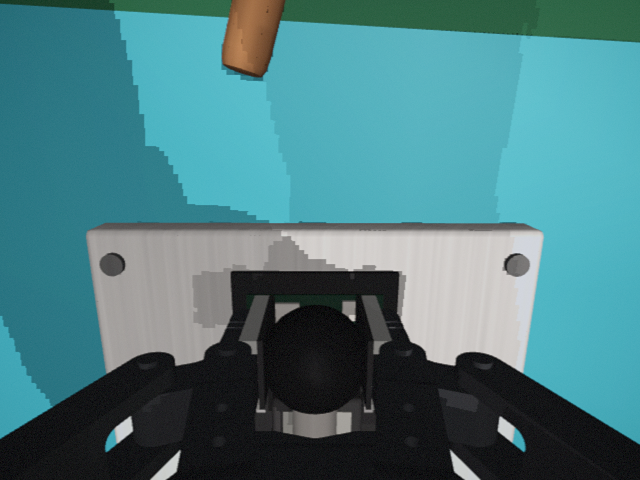

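View pics/kn5s.png

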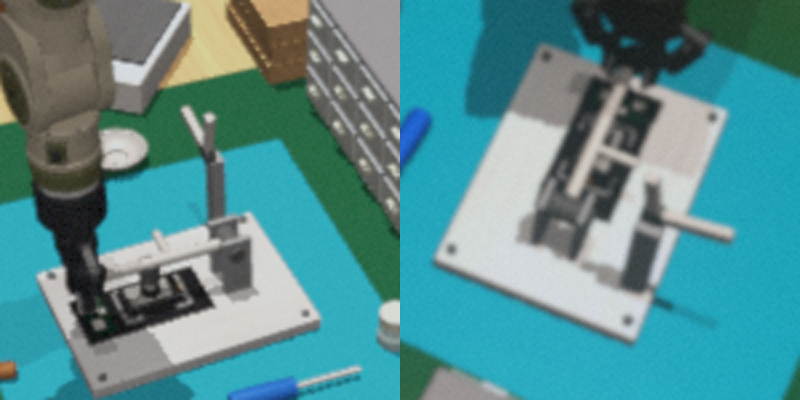

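```bash
python3 - <<'E'
from h import *
import pickle
a=np.radians(3);ex=np.array([np.cos(a),np.sin(a),0]);piv=np.r_[.4987,.1735,.075]+.095*ex
def knob(q): 
    t=np.radians(20)-q; return piv+.175*(np.sin(t)*ex+np.cos(t)*np.array([0,0,1]))
for n in ("kn3","kn4","kn5"):
  c=pickle.load(open(n+".pkl","rb"))
  for q in ((.35,.38),(1.2,1.24,1.28,1.32),(1.8,1.84,1.88,1.92))[int(n[-1])-3]: print(n,q,proj(c,knob(q)),knob(q))
d=cv2.imread("pics/kn5.png");cv2.imwrite("pics/kn5c.png",cv2.resize(d[280:440,230:400],None,fx=3.5,fy=3.5,interpolation=cv2.INTER_CUBIC)*2)
s=cv2.imread("pics/kn5s.png")
S=env.calibration("side")
for q in(1.8,1.86,1.92):
  t=np.radians(20)-q
  for r in (.0,.095,.15): 
    p=piv+r*(np.sin(t)*ex+np.cos(t)*np.array([0,0,1])); u=proj(S,p); print(q,r,(u-[200,130])*400/150)
im=env.read_camera("side")[185:245,220:310];cv2.imwrite("pics/kn5d.png",cv2.resize(im,None,fx=8,fy=8,interpolation=cv2.INTER_CUBIC)[:,:,::-1])
E
```

```text
kn3 0.35 [314.83191466 316.84047452] [0.59340655 0.17846336 0.24999992]
kn3 0.38 [314.8471383  301.45786569] [0.58816461 0.17818864 0.24991628]
kn4 1.2 [314.9172984  368.40835856] [0.46216823 0.17158545 0.19037418]
kn4 1.24 [314.94456644 346.83607532] [0.45766592 0.1713495  0.18502002]
kn4 1.28 [314.97041342 326.85167622] [0.45338103 0.17112493 0.17948986]
kn4 1.32 [314.99480275 308.44065857] [0.44932042 0.17091213 0.17379253]
kn5 1.8 [315.41015809 392.47080356] [0.42006352 0.16937884 0.09592569]
kn5 1.84 [315.37392379 375.49617839] [0.41936665 0.16934232 0.08896103]
kn5 1.88 [315.33871601 361.08085703] [0.41894847 0.1693204  0.08197403]
kn5 1.92 [315.30450477 348.89120012] [0.41880964 0.16931312 0.07497588]
1.8 0.0 [227.53880734 240.28594281]
1.8 0.095 [148.29580726 255.91984876]
1.8 0.15 [100.79787473 265.29074852]
1.86 0.0 [227.53880734 240.28594281]
1.86 0.095 [148.14760437 259.85398022]
1.86 0.15 [100.72905993 271.5415201 ]
1.92 0.0 [227.53880734 240.28594281]
1.92 0.095 [148.29078841 263.69880166]
1.92 0.15 [101.12985317 277.6319237 ]
```

View pics/kn5c.png

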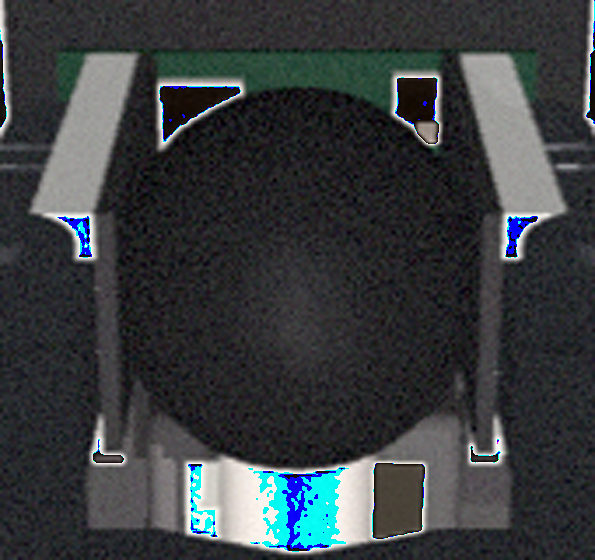

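View pics/kn5d.png

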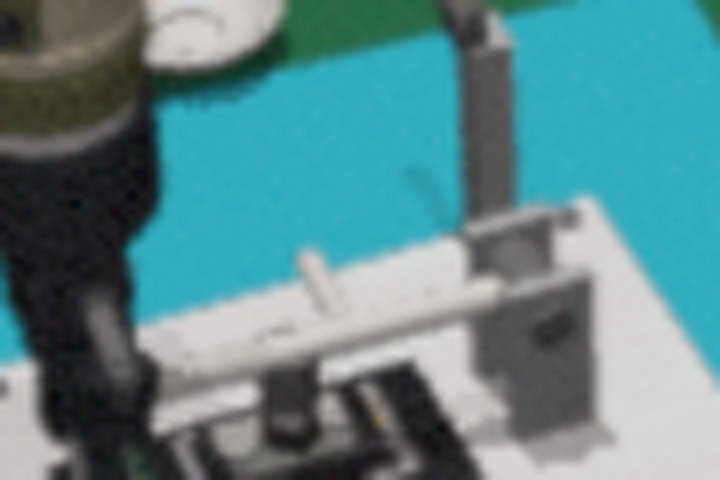

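Ball row ≈359 puts the lever at about 1.88–1.89 rad, not yet at the stop. I'll go further down until the force rises sharply.

Emit:
servo_tool([
  {"claw": 0.85, "x": 0, "y": 0, "z": -0.1, "ax": 0, "ay": 0, "az": 0},
  {"claw": 0.85, "x": 0, "y": 0, "z": -0.05, "ax": 0, "ay": 0, "az": 0},
  {"claw": 0.85, "x": 0, "y": 0, "z": 0, "ax": 0, "ay": 0, "az": 0},
  {"claw": 0.85, "x": 0, "y": 0, "z": 0, "ax": 0, "ay": 0, "az": 0},
])

```text
clock: 21.15
tcp_pos: [0.4198, 0.1686, 0.0642]
orientation: [0.0, -0.027, 1.0, 0.001]
wrist_force: [-1.3, -1.5, 11.4]
finger_gap: 0.0293
```

Emit:
servo_tool([
  {"claw": 0.85, "x": 0, "y": 0, "z": -0.1, "ax": 0, "ay": 0, "az": 0},
  {"claw": 0.85, "x": 0, "y": 0, "z": 0, "ax": 0, "ay": 0, "az": 0},
  {"claw": 0.85, "x": 0, "y": 0, "z": 0, "ax": 0, "ay": 0, "az": 0},
])

```text
clock: 21.45
tcp_pos: [0.4199, 0.1685, 0.0621]
orientation: [0.001, -0.027, 1.0, 0.001]
wrist_force: [-2.9, -1.8, 15.3]
finger_gap: 0.029
```

```bash
python3 look.py kn6; python3 - <<'E'
from h import *
import pickle
a=np.radians(3);ex=np.array([np.cos(a),np.sin(a),0]);piv=np.r_[.4987,.1735,.075]+.095*ex
c=pickle.load(open("kn6.pkl","rb"))
for q in (1.84,1.88,1.9,1.92,1.94):
    t=np.radians(20)-q; print(q,proj(c,piv+.175*(np.sin(t)*ex+np.cos(t)*np.array([0,0,1]))))
d=cv2.imread("pics/kn6.png");cv2.imwrite("pics/kn6c.png",cv2.resize(d[280:440,230:400],None,fx=3.5,fy=3.5,interpolation=cv2.INTER_CUBIC))
E
```

```text
21.45 [0.4198673  0.1685306  0.06210573] [ 5.34175223e-04 -2.73355699e-02  9.99626013e-01  5.61411355e-04] [ 0.20336174  0.22860633 -0.56337593  0.77756561  0.00091839  0.14868435] [-2.94119959 -1.80873976 15.34448215] 0.029039846573587724
1.84 [315.33567018 387.47738537]
1.88 [315.30214176 371.73771728]
1.9 [315.28567785 364.80979161]
1.92 [315.26941237 358.45191801]
1.94 [315.25334341 352.62514846]
```

View pics/kn6c.png

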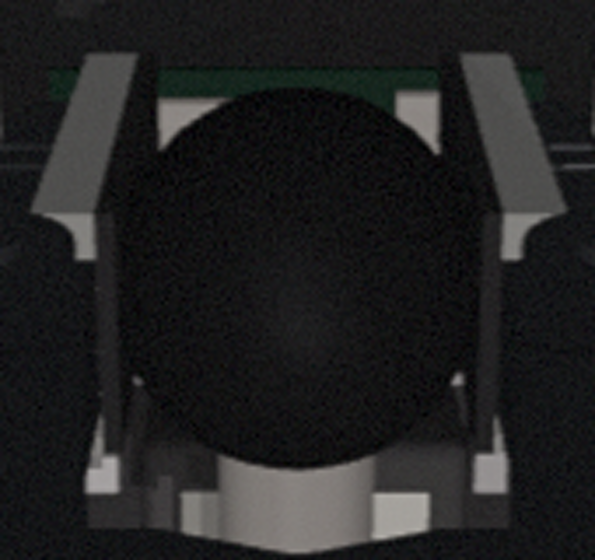

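Emit:
servo_tool([
  {"claw": 0.85, "x": 0, "y": 0, "z": -0.1, "ax": 0, "ay": 0, "az": 0},
  {"claw": 0.85, "x": 0, "y": 0, "z": 0, "ax": 0, "ay": 0, "az": 0},
  {"claw": 0.85, "x": 0, "y": 0, "z": 0, "ax": 0, "ay": 0, "az": 0},
])

```text
clock: 21.8
tcp_pos: [0.4199, 0.1686, 0.0604]
orientation: [0.001, -0.027, 1.0, 0.001]
wrist_force: [-4.8, -1.8, 23.9]
finger_gap: 0.029
```

Emit:
servo_tool([
  {"claw": 0.85, "x": 0, "y": 0, "z": 0, "ax": 0, "ay": 0, "az": 0},
  {"claw": 0.85, "x": 0, "y": 0, "z": 0, "ax": 0, "ay": 0, "az": 0},
  {"claw": 0.85, "x": 0, "y": 0, "z": 0, "ax": 0, "ay": 0, "az": 0},
  {"claw": 0.85, "x": 0, "y": 0, "z": 0, "ax": 0, "ay": 0, "az": 0},
  {"claw": 0.85, "x": 0, "y": 0, "z": 0, "ax": 0, "ay": 0, "az": 0},
])

```text
clock: 22.3
tcp_pos: [0.42, 0.1686, 0.0604]
orientation: [0.001, -0.027, 1.0, 0.001]
wrist_force: [-5.3, -2.9, 23.2]
finger_gap: 0.0293
```

```bash
python3 look.py kn7; python3 - <<'E'
from h import *
a=env.read_camera("side");b=env.read_camera("scene")
im=np.hstack([cv2.resize(a[150:250,220:320],(400,400),interpolation=cv2.INTER_CUBIC),cv2.resize(b[200:320,350:470],(400,400),interpolation=cv2.INTER_CUBIC)])
cv2.imwrite("pics/kn7s.png",im[:,:,::-1]);cv2.imwrite("pics/kn7a.png",a[:,:,::-1])
E
```

```text
22.3 [0.41995925 0.16857065 0.0604201 ] [ 8.49376906e-04 -2.73849128e-02  9.99624422e-01  6.00672816e-04] [ 0.20342917  0.23052033 -0.56593212  0.77246098  0.00088527  0.1486533 ] [-5.25559339 -2.87736206 23.21828657] 0.029330669225117893
```

View pics/kn7s.png

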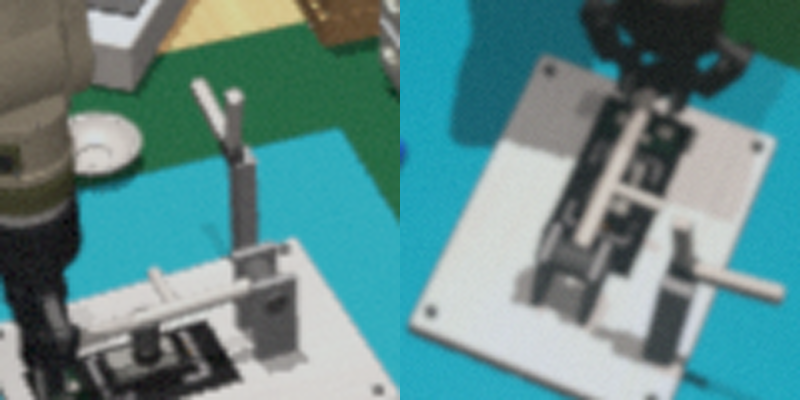

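View pics/kn7a.png

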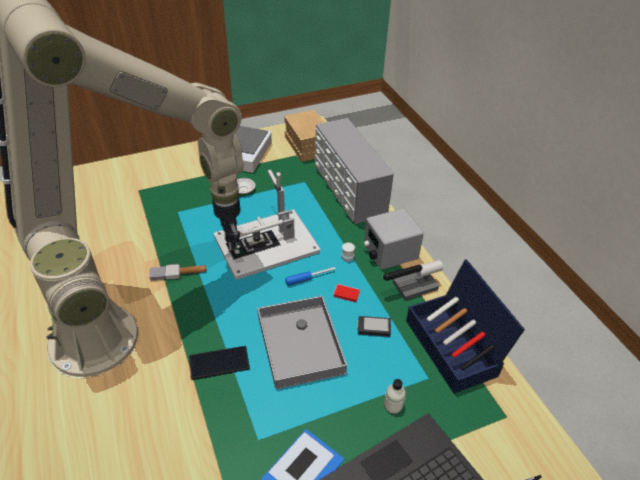

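The lever is at its stop, with a steady 23 N against the arm. The foot is on the battery, the catch is still flipped and the other things are where they were.

```bash
python3 -c "
from workcell import env
print(env.hand_in())"
```

```text
the job is handed in; nothing more can be done
None
```

The job is done and handed in at about 22.4 s. I took the smaller battery from the bin, laid it label up in the bay and let it go. I then flipped the catch outwards to its stop and pulled the lever down by its knob, and the arm is still gripping the knob and holding it down.

**Last checks**
- **Battery:** it lay inside the ribs with its label up after release. At the end the foot is on it, though the lever and gripper partly hide it from view.
- **Catch:** the handle and bar positions in the picture match about 1.4 rad, and the push on it rose to 14 N with almost no movement. It is still flipped in the last pictures.
- **Lever:** the image gave about 1.917 rad. A last 2.5 mm of push raised the force from 15 N to a steady 23 N, so it is at the stop.
- **Other things:** the screwdriver, jar, dish, flux, speaker and the two other batteries look where they were in the side view.

**What disagreed**
- My first stop on the lever was short, at about 1.89 rad by the picture. The knob had slid roughly 10 mm up the pads, so the tool's height alone was misleading, and I pushed on until the force rose.
- The finger opening on the 32 mm knob reads 29 mm, but it stayed steady throughout the pull.

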